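# Clear the tub, then switch on with the reaching stick

### The job

A tub has been left on the plywood guard, in the way of the red switch lever behind it. Set the tub down gently, upright and wholly on the green mat; then take the blue-handled reaching stick from its stand, reach over the guard with it and push the lever fully over, away from the robot, touching the lever with nothing but the stick; last, lay the stick back in its stand as it was. Do not tip the tub over, and leave everything else where it is.

Things in the scene. Friction and masses are not known exactly. Their poses are not given: they have to be found in the camera images.
- tub: closed white tub with a wood-coloured band and red lid; body 50 mm in diameter, 50 mm high, lid 54 mm, 66 mm high in all, 0.18 to 0.35 kg. Origin: centre of its underside, z up. Starts upright on the guard's top, in front of the switch, under the lamp bar's front edge: grip it with the gripper leaning 30 to 45 degrees, fingers pointing down and away from the robot; draw it out towards the robot
- guard: fixed solid plywood block, 70 mm deep (its x, -35 to +35 mm), 280 mm wide (its y, -150 to +130 mm), 110 mm high, flat top. Origin at table height; x points away from the robot to the switch, z up. Over it hangs a lamp bar (see bar_end) on one post at x 15 to 35, y -148 to -132 mm. Behind it at the -y edge lies a wooden strip 40 mm high; the rest behind is open
- bar_end (a point): front lower corner of the free end of the aluminium lamp bar over the guard, at x = 5, y = 90 mm from the guard's origin. The bar fills x 5 to 65, y -150 to +90 mm of the guard's frame, 235 to 255 mm above the table. Its +y end (robot's left) is free: a held stick can be brought in sideways there, under the bar
- switch: fixed grey switch box behind the guard, 75 x 55 x 25 mm. Origin: centre of its underside, at table height, 120 mm behind the guard's origin; axes parallel to the guard's (x away from the robot). The lever's pivot is 22 mm above this origin, its axis along y
- lever (a joint): angle of the switch lever (rad): 0 = off, leaning 0.4 rad towards the guard and the robot; grows as the lever is pushed away (along the switch's +x) to its stop at 0.8 = on. It stays where it is left; about 2 N at the knob move it
- lever_knob (a point): centre of the red ball (26 mm in diameter) at the lever's end, 70 mm from the pivot: 27 mm from the switch's origin towards the guard when off, 27 mm beyond it when on, 86 mm above the table at both ends and 92 mm midway
- stick: reaching stick: blue handle 150 x 22 x 22 mm along its x; from the handle an 8 mm steel rod runs on along +x to x = 215 mm and is bent straight down there to a black rubber pad. Origin: centre of the handle; z up as it lies in the stand. 0.11 to 0.15 kg, centre of mass about 30 mm ahead of the origin. Between the forks of its stand the handle is free from x = -45 to +45 mm
- stick_pad (a point): centre of the rubber pad, 12 mm (stick x) x 36 mm (y) x 30 mm (z): at x = 215 mm, 50 mm below the handle's axis
- stand: fixed wooden stand of the stick: foot 150 x 70 x 12 mm, two forks 10 mm thick at x = -50 and +50 mm. Fork floors 85 mm above the table, 28 mm wide between cheeks that flare to 38 mm and rise 17 mm above the floors. Origin: at table height, under the middle; x along the stick. The stick's origin rests 96 mm above this origin, bend hanging down on the +x side
- mat: fixed square green mat, 150 x 150 x 4 mm. Origin: at table height, centre. Mat and stand are one to the robot's left and one to its right, either way round
- spool: small wooden spool, 30 mm in diameter, 40 mm high, standing on the guard's top near the lamp post; leave alone. Origin: centre of its underside
- washer: loose wooden washer, 48 mm in diameter, 14 mm thick, flat on the table in front of the guard; leave alone. Origin: centre of its underside
- bottle: clear bottle with a red cap, 52 mm in diameter, 140 mm high, to the left; leave alone. Origin: centre of its underside
- carrier: wooden bar, 200 x 45 x 20 mm, with three pegs up to 50 mm, to the right; leave alone. Origin: centre of its underside

How it is judged (in metres and radians):
On the way, in this order (a step that is already met when the one before it is completed fails the run):
1. the tub stands upright on the green mat, let go, at rest (x of tub in the frame of mat between -0.05 and 0.05 m and y of tub in the frame of mat between -0.05 and 0.05 m and z of tub in the frame of mat below 0.009 m and angle between tub's own z axis and vertical below 0.1 rad and contact force between the fingers and tub below 0.1 N and linear speed of tub below 0.02 m/s), for 0.2 s.
2. the lever is pushed fully over (joint above 0.68 of 0.8 rad) while the stick is out of its stand (value of joint lever above 0.68 rad and distance between stick and stand above 0.12 m), for 0.1 s.
At the end, for the whole second after the job is handed in: Tub upright (0.1 rad), released, at rest on the mat, its centre within 50 mm of the mat's along both mat axes; lever beyond 0.68 rad; stick at rest in both forks: origin within 22 mm along and 12 mm across of the stand's middle, 90 to 102 mm above its origin, level within 0.12 rad (all of step 1 and x of stick in the frame of stand between -0.022 and 0.022 m and y of stick in the frame of stand between -0.012 and 0.012 m and z of stick in the frame of stand between 0.09 and 0.102 m and angle between stick's own z axis and vertical below 0.12 rad and linear speed of stick below 0.02 m/s and value of joint lever above 0.68 rad); the robot touches nothing.
It fails at once if the tub is tipped over (leans more than 1 rad) (angle between tub's own z axis and vertical above 1 rad).
It fails at once if the tub is dropped or banged on the mat or switch (more than 60 N on the mat, 1 N on the switch) (contact force between tub and mat above 60 N or contact force between tub and switch above 1 N).
It fails at once if the robot itself touches the switch or lever (more than 0.5 N) (contact force between any of the fingers, the arm and switch above 0.5 N).
It fails at once if a bystander (spool, washer, bottle, carrier bar) is moved more than 30 mm (distance of any of spool, washer, bottle, carrier from where it was at the start of the episode above 0.03 m).
It also fails if it takes over 72 s, if anything falls off the work surface, if the arm or the gripper's body presses on something with over 40 N, if the wrist force passes 120 N, or if a joint passes its speed limit or range.

### The arm

A 6-joint arm with a two-finger parallel gripper is mounted at the origin on the work surface. World frame = base frame: x ahead of the robot, y to its left, z up, the work surface at z = 0. Lengths are in m, angles in degrees, forces in N, time in s.
With the tool pointing down it reaches from about 0.35 to 0.875 m from the base axis. Payload 4.2 kg.
Tool frame: the origin (TCP) lies on the centre line of the jaws, within the pads' length; the fingertips stand tip_reach ahead of it and the grasp point (between the pads) is the TCP (tip_reach is the distance from the TCP to the fingertips, in m); z points along the fingers, y is the line along which they close (so a half turn about z gives the same grasp; the last joint's range is limited). The gripper opens to 87 mm and grips with 3 to 60 N. Pads are 19 mm wide; open, the fingers measure 117 mm over their backs; the gripper's body (75 mm by 190 mm) begins 51 mm behind the grasp point.
Start: joints at [14.817, 22.042, 0.453, 0, -68.411, -14.817], TCP at [0.625, 0, 0.242] pointing down, gripper open.
Joint ranges: [-179.83, 179.83], [-69.29, 118.12], [-61.27, 80.66], [-181.25, 117.63], [-171.15, -9.14], [-177.46, 177.46]. Speed limits (degrees/s): [159.86, 159.86, 180, 180, 180, 180].

### API

Orientations are given as a 3x3 rotation matrix whose columns are the frame's x, y, z axes.
In Python, from station import sense, capture, finish_job, tip_reach gives the robot as it stands.
- The arm moves only by the tool arm_command, never from a script. Its argument "deltas" is a list of rows, each a list of 7 numbers: the turn, a rotation vector about the tool's x, y, z in rad, then the shift along the tool's x, y, z in cm, then the closure, from -1 (fully open) to 1 (shut), so that 0 is half open. In form: [[rx, ry, rz, dx, dy, dz, hand], ...]. A call has 1 to 8 rows; each row is the pose to reach, as a shift and turn from the pose commanded when the call began, along the tool's axes at that moment; what a row does not reach only later rows make up. A row lasts 1/12 s, in which the tool goes at most 41.7 mm and 7.16 degrees, less where a joint would pass 70% of its speed; a pose out of reach is approached as far as the arm can. A call with a gripper value outside its range is refused whole. The fingers move at their own pace and stop on an object; the grip force is fixed at half the most. Time passes only in rows, so rows that repeat a pose let the fingers close. It gives the time, the measured TCP pose, the force, the opening and the grip force at its end, in the units of the state.
- sense(): the state, without advancing time (a new reading comes with each control period).
- capture(name): name is "scene" or "side" or "wrist"; returns a dict with "pixels" (420x560x3 uint8, blue, green, red), "fovy" (degrees; the focal length in pixels is half the picture's height over the tangent of half this angle, whatever the lens; pixels are square), "cx", "cy" (the principal point, pixels), "rvec" (rotation vector, rad) and "tvec" (3), from world to camera coordinates, as OpenCV has them. Camera axes: x right, y down, z forward; pixel columns grow to the right and rows downward; lengths in m; the calibration is good to about 2 mm. A picture is of the moment at which its call begins. There is no depth.
- finish_job(): hands the job in; it is judged then, once.
The state is a dict: "time_s": time; "joints": joint angles; "joint_velocities": joint speeds; "effort": joint torques, N m; "tcp_pos": TCP position; "ee_rot": TCP orientation; "wrist_force": force on the tool from outside, world axes, zero at the start; "moment": the same for the moment, N m; "gripper_width": opening from 0.0 (shut) to 1.0 (fully open); "gripper_force": force on a finger pad.
Only numpy, scipy, OpenCV 4.12 (cv2) and the standard library are available. Lean on these libraries where they do the work, as an engineer would, in place of code of your own. Each camera call takes 0.05 s, during which the arm holds its last target. There are 200 camera calls.

## Working session

There is one attempt and no reset: what is moved stays moved. The work goes in short steps, Python scripts to look and compute and a tool call to move; the robot and the scene stay as the last step left them, time stands still between calls to the robot, and variables do not carry over. Pictures are saved under pics/ and viewed, at most 10 in all, crops included, and the job is handed in when it is done.

Besides the shell and the picture viewer there is one more tool, called after "Call:" as name([rows], argument=value, ...), one row to a line, values as JSON. arm_command: Moves the arm, as the interface text tells. Its arguments: {"type":"object","properties":{"deltas":{"type":"array"}},"required":["deltas"]}

```bash
ls; mkdir -p pics
cat > h.py <<'E'
import numpy as np, cv2
from station import sense, capture, finish_job, tip_reach
def cam(n):
    c=capture(n); h=c["pixels"].shape[0]; f=h/2/np.tan(np.radians(c["fovy"])/2)
    c["K"]=np.array([[f,0,c["cx"]],[0,f,c["cy"]],[0,0,1.]]); c["R"]=cv2.Rodrigues(np.array(c["rvec"],float))[0]; c["t"]=np.array(c["tvec"],float).ravel(); return c
def ray(c,u,v):
    d=c["R"].T@np.linalg.solve(c["K"],np.array([u,v,1.])); return -c["R"].T@c["t"], d/np.linalg.norm(d)
def onz(c,u,v,z):
    o,d=ray(c,u,v); return o+d*(z-o[2])/d[2]
def proj(c,p):
    q=c["K"]@(c["R"]@np.asarray(p,float)+c["t"]); return q[:2]/q[2]
def tri(c1,a,c2,b):
    o,d=ray(c1,*a); p,e=ray(c2,*b); s=np.linalg.lstsq(np.c_[d,-e],p-o,rcond=None)[0]
    return (o+s[0]*d+p+s[1]*e)/2, np.linalg.norm(o+s[0]*d-p-s[1]*e)
E
python3 - <<'E'
from h import *
print(tip_reach, sense())
for n in("scene","side","wrist"):
    c=cam(n); cv2.imwrite(f"pics/{n}0.png",c["pixels"]); print(n,-c["R"].T@c["t"],c["R"][2],c["fovy"])
E
```

```text
pics
0.019 {'time_s': 0.0, 'joints': array([ 1.48187747e+01,  2.20925195e+01,  3.73687682e-01, -3.53063653e-02,
       -6.84146201e+01, -1.48195690e+01]), 'joint_velocities': array([ 0.02532523, -0.01666356, -0.06752523, -0.1342643 , -0.0171735 ,
        0.03926914]), 'effort': array([-1.46544546e-03, -3.90978813e+01,  1.88003379e+01,  4.24278438e+00,
        3.16994218e-02,  9.52143273e-04]), 'tcp_pos': array([6.24363994e-01, 5.55209502e-05, 2.40383129e-01]), 'ee_rot': array([[-2.41177427e-04, -9.99997095e-01, -2.39819102e-03],
       [-9.99999970e-01,  2.41278266e-04, -4.17588163e-05],
       [ 4.23373264e-05,  2.39818088e-03, -9.99997123e-01]]), 'wrist_force': array([ 0.21123361, -0.25374255, -0.18339567]), 'moment': array([-0.02070664,  0.03493675,  0.05297165]), 'gripper_force': 0.043852958415300236, 'gripper_width': 0.9990301434819856}
scene [0.87853609 0.88547135 1.31267193] [-0.2050982  -0.59966161 -0.77352484] 52.72450230640913
side [ 0.19478337 -0.92273464  1.23463047] [ 0.24506065  0.63304702 -0.73430018] 42.31815318563126
wrist [ 0.62423758 -0.07188629  0.38349041] [-0.00158208  0.26297964 -0.96480009] 66.1657437621241
```

View pics/scene0.png

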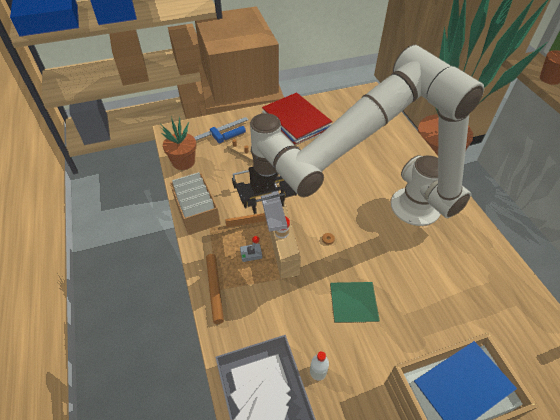

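View pics/side0.png

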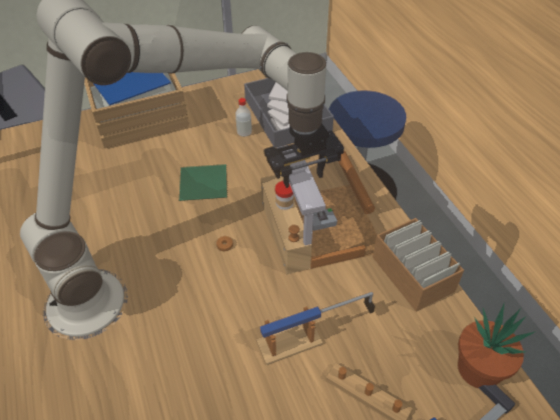

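The scene view shows the mat at (355,300), the knob at (256,239) and the bar at (275,213). The side view shows the tub lid at (284,187), the stick handle at (290,322), the pad at (369,303) and the washer at (225,243). I'll zoom in on the details.

Run:
```python
import cv2,numpy as np
a=cv2.imread("pics/side0.png")[150:360,240:400]; b=cv2.imread("pics/scene0.png")[190:350,180:320]
a=cv2.resize(a,None,fx=2.8,fy=2.8,interpolation=cv2.INTER_CUBIC); b=cv2.resize(b,None,fx=2.5,fy=2.5,interpolation=cv2.INTER_CUBIC)
o=np.zeros((590,800,3),np.uint8); o[:a.shape[0],:a.shape[1]]=a; o[:b.shape[0],450:450+b.shape[1]]=b
cv2.imwrite("pics/crop.png",o)
```

```text
(no output)
```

View pics/crop.png

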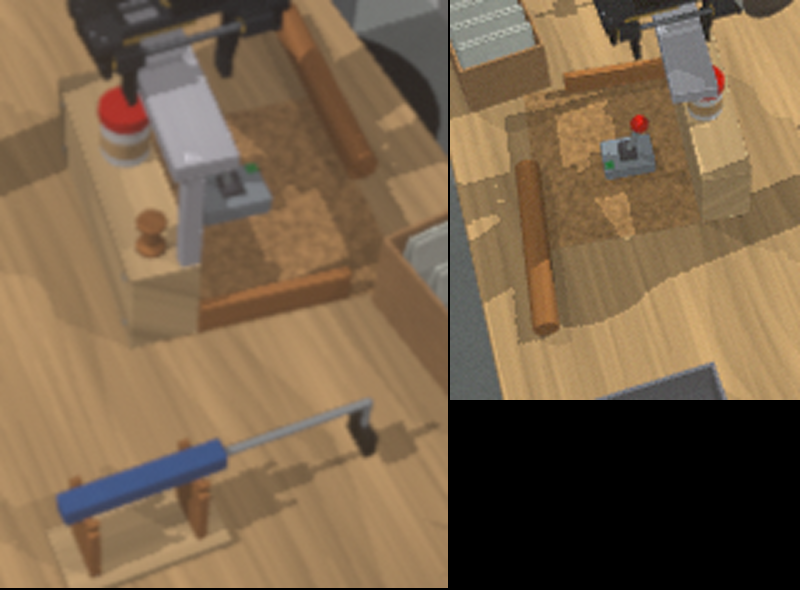

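The crop shows the tub under the bar's front edge, the spool near the post, the guard's top corners and the stick with its bend on the far side. Now I'll measure.

Run:
```python
from h import *
np.set_printoptions(precision=4,suppress=True)
S=cam("side");C=cam("scene")
def blobs(c,lo,hi,amin=15):
    h=cv2.cvtColor(c["pixels"],cv2.COLOR_BGR2HSV); m=cv2.inRange(h,lo,hi)
    n,l,s,ce=cv2.connectedComponentsWithStats(m); return [(s[i],ce[i],l==i) for i in range(1,n) if s[i][4]>amin]
for nm,c in(("side",S),("scene",C)):
    for k,lo,hi in(("red",(0,190,90),(6,255,255)),("red2",(174,190,90),(180,255,255)),("blue",(105,120,60),(125,255,255)),("green",(60,80,40),(90,255,200))):
        for s,ce,_ in blobs(c,lo,hi): print(nm,k,s,ce)
print("guard top: front-y",onz(S,286.4,249.3,.11),"front+y",onz(S,263.2,181.4,.11),"back-y",onz(S,311.4,244.6,.11))
print("scene front+y",onz(C,300,252,.11),"back+y",onz(C,278.8,257.2,.11))
for k,c in(("S",S),("C",C)):
    b=max((x for x in blobs(c,(60,80,40),(90,255,200))),key=lambda b:b[0][4])
    cn=cv2.findContours(b[2].astype(np.uint8),0,2)[0][0]; q=cv2.approxPolyDP(cn,6,True)[:,0]
    print("mat",k,[onz(c,*p,.004)[:2] for p in q],onz(c,*b[1],.004))
```

```text
side red [277 183  14  11  87] [281.8046 188.8046]
side blue [  95   72   75   32 1253] [131.423   85.6975]
side blue [262 308  58  25 368] [290.1277 320.1495]
side green [198 177  27  13 129] [213.5736 183.1473]
side green [477 307  54  47 857] [500.9942 333.4516]
scene red [ 263   93   68   45 1501] [296.8434 114.551 ]
scene red [286 217   4   9  17] [287.3529 220.7059]
scene red [252 236   7   7  34] [255.2059 238.9118]
scene red [318 352   8   8  54] [321.1481 355.5   ]
scene blue [  10    0   68   36 2079] [43.1077 15.4767]
scene blue [ 91   0  45  25 882] [112.9422  10.432 ]
scene blue [210 126  35  17 248] [225.9839 133.2903]
scene blue [281 128  13  13  18] [287.8333 135.1111]
scene blue [ 414  342  103   78 4656] [464.7762 384.5911]
scene green [ 440    0   26   67 1046] [453.8317  35.7294]
scene green [467   0  22  57 472] [477.6102  23.9322]
scene green [481   0  31  55 474] [496.9388  21.6751]
scene green [ 479    0   69   86 1289] [508.1133  44.0388]
scene green [489  43  57  51 441] [514.3855  70.4671]
scene green [163 119  25  24 187] [175.615  133.0856]
scene green [ 331  282   48   40 1649] [353.5846 301.883 ]
guard top: front-y [ 0.5277 -0.1184  0.11  ] front+y [0.5606 0.1387 0.11  ] back-y [ 0.5944 -0.1291  0.11  ]
scene front+y [0.5515 0.1311 0.11  ] back+y [0.6271 0.1286 0.11  ]
mat S [array([ 0.9531, -0.4227]), array([ 0.9283, -0.4689]), array([ 0.916 , -0.4485]), array([ 0.899 , -0.5047]), array([ 0.9641, -0.5516]), array([ 0.9314, -0.5209]), array([ 1.0232, -0.5198]), array([ 0.9359, -0.511 ]), array([ 1.0246, -0.4836]), array([ 0.9998, -0.4797]), array([ 1.0323, -0.4583]), array([ 0.9434, -0.4933]), array([ 1.0041, -0.4339]), array([ 0.9154, -0.5026])] [ 0.9553 -0.4935  0.004 ]
mat C [array([0.3279, 0.263 ]), array([0.4639, 0.2226]), array([0.5069, 0.3597]), array([0.3697, 0.4011])] [0.419  0.3149 0.004 ]
```

View pics/wrist0.png

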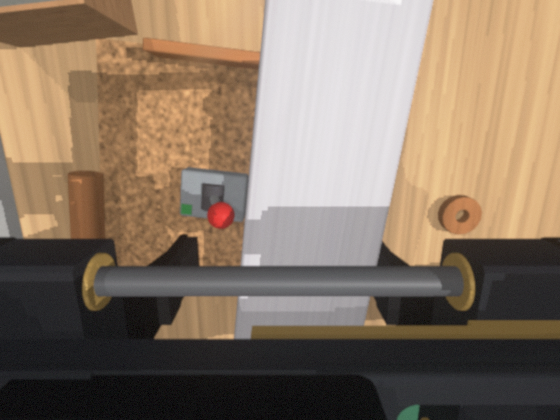

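The wrist view shows the lamp bar running between the open fingers, with the knob at (221,215) and the washer at (460,215). I'll raise the arm first, then back off and turn.

Call:
arm_command([
  [0, 0, 0, 0, 0, -4, -1],
  [0, 0, 0, 0, 0, -8, -1],
  [0, 0, 0, 0, 0, -12, -1],
  [0, 0, 0.12, 0, 4, -12, -1],
  [0, 0, 0.24, 0, 8, -12, -1],
  [0, 0, 0.36, 0, 12, -12, -1],
  [0, 0, 0.48, 0, 16, -12, -1],
  [0, 0, 0.6, 0, 20, -12, -1],
])

```text
time_s: 0.92
tcp_pos: [0.4231, -0.0003, 0.3612]
ee_rot: [[-0.57, -0.822, -0.0], [-0.822, 0.57, 0.0], [0.0, 0.0, -1.0]]
wrist_force: [0.5, 1.5, 1.4]
gripper_width: 0.999
gripper_force: 0.0
```

```bash
cat >> h.py <<'E'
from scipy.spatial.transform import Rotation as Ro
def orient(yaw,lean,flip=False):
    "tool x towards robot, y left, z down, leaning so that z points away; yaw about world z (deg)"
    B=np.array([[-1,0,0],[0,1,0],[0,0,-1.]]).T
    return (Ro.from_euler('z',yaw,degrees=True)*Ro.from_matrix(B)*Ro.from_euler('y',-lean,degrees=True)).as_matrix()
def delta(p,R):
    s=sense(); E=s["ee_rot"]; r=Ro.from_matrix(E.T@R).as_rotvec()
    d=E.T@(np.asarray(p)-s["tcp_pos"])*100
    print("t",round(s["time_s"],2),"at",s["tcp_pos"].round(4),"rows>=",round(max(np.degrees(np.linalg.norm(r))/7.16,np.linalg.norm(d)/4.17),1),"delta",r.round(3).tolist(),d.round(2).tolist())
E
python3 - <<'E'
from h import *
delta([.40,0.02,.30],orient(-7,38))
E
```

```text
t 0.92 at [ 4.231e-01 -3.000e-04  3.612e-01] rows>= 10.0 delta [0.36, -0.596, 1.045] [-0.35, 3.05, 6.12]
```

Call:
arm_command([
  [0.36, -0.596, 1.045, -0.4, 3, 6, -1],
  [0.36, -0.596, 1.045, -0.4, 3, 6, -1],
  [0.36, -0.596, 1.045, -0.4, 3, 6, -1],
  [0.36, -0.596, 1.045, -0.4, 3, 6, -1],
  [0.36, -0.596, 1.045, -0.4, 3, 6, -1],
  [0.36, -0.596, 1.045, -0.4, 3, 6, -1],
  [0.36, -0.596, 1.045, -0.4, 3, 6, -1],
  [0.36, -0.596, 1.045, -0.4, 3, 6, -1],
])

```text
time_s: 1.58
tcp_pos: [0.4023, 0.0195, 0.3021]
ee_rot: [[-0.861, -0.156, 0.483], [-0.172, 0.985, 0.012], [-0.478, -0.073, -0.875]]
wrist_force: [0.4, -1.2, 0.5]
gripper_width: 1.0
gripper_force: 0.0
```

Run:
```python
from h import *
delta([.40,0.02,.30],orient(-7,38))
c=cam("wrist"); cv2.imwrite("pics/wrist1.png",c["pixels"]); print(-c["R"].T@c["t"],c["R"][2])
```

```text
t 1.58 at [0.4023 0.0195 0.3021] rows>= 2.6 delta [0.093, -0.152, 0.274] [0.29, 0.1, 0.07]
[0.27077362 0.00540194 0.39285148] [ 0.69311977  0.05627683 -0.71862222]
```

View pics/wrist1.png

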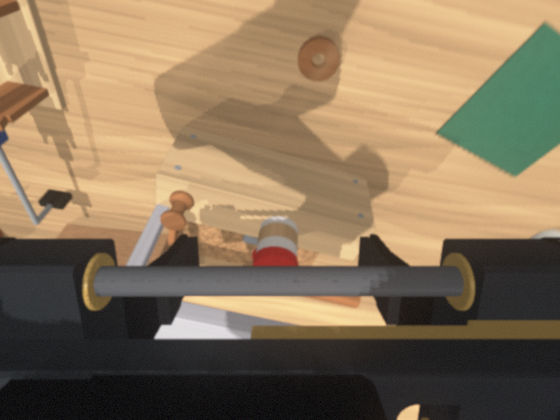

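The wrist view, upside down, shows the tub with its near base edge at about (279,218), the washer at (319,58), and the mat at right. The hand is now clear of the guard, so I'll measure again from the fixed cameras.

Run:
```python
from h import *
np.set_printoptions(precision=4,suppress=True)
S=cam("side");C=cam("scene");W=cam("wrist")
a=cv2.resize(S["pixels"][155:270,250:350],None,fx=4,fy=4,interpolation=cv2.INTER_CUBIC)
b=cv2.resize(C["pixels"][170:290,220:320],None,fx=4,fy=4,interpolation=cv2.INTER_CUBIC)
o=np.zeros((600,800,3),np.uint8); o[:a.shape[0],:400]=a;o[:b.shape[0],400:]=b; cv2.imwrite("pics/crop2.png",o)
for n,c in(("S",S),("C",C),("W",W)):
    h=cv2.cvtColor(c["pixels"],cv2.COLOR_BGR2HSV); m=cv2.inRange(h,(0,150,70),(8,255,255))|cv2.inRange(h,(172,150,70),(180,255,255))
    k,l,s,ce=cv2.connectedComponentsWithStats(m)
    for i in range(1,k):
        if 12<s[i][4]<3000: print(n,s[i],ce[i],onz(c,*ce[i],.17))
print("tub near base W",onz(W,279,217.5,.11), "washer",onz(W,319,58,.014))
```

```text
S [239  98   6   7  38] [241.5 101. ] [0.6066 0.4515 0.17  ]
S [276 181  16  16 197] [283.1726 188.9543] [0.5812 0.0339 0.17  ]
C [ 262   93   70   46 1643] [296.3104 114.8223] [ 0.3385 -0.5073  0.17  ]
C [286 217   4  10  21] [287.619  221.0952] [0.5645 0.0349 0.17  ]
C [252 236   7   7  41] [255.122 239.122] [0.692  0.0737 0.17  ]
C [317 351   9  10  67] [321.     355.4776] [0.6302 0.5079 0.17  ]
W [252 249  46  17 646] [273.7183 258.0124] [0.5685 0.0312 0.17  ]
tub near base W [0.5637 0.0319 0.11  ] washer [0.3975 0.0426 0.014 ]
```

View pics/crop2.png

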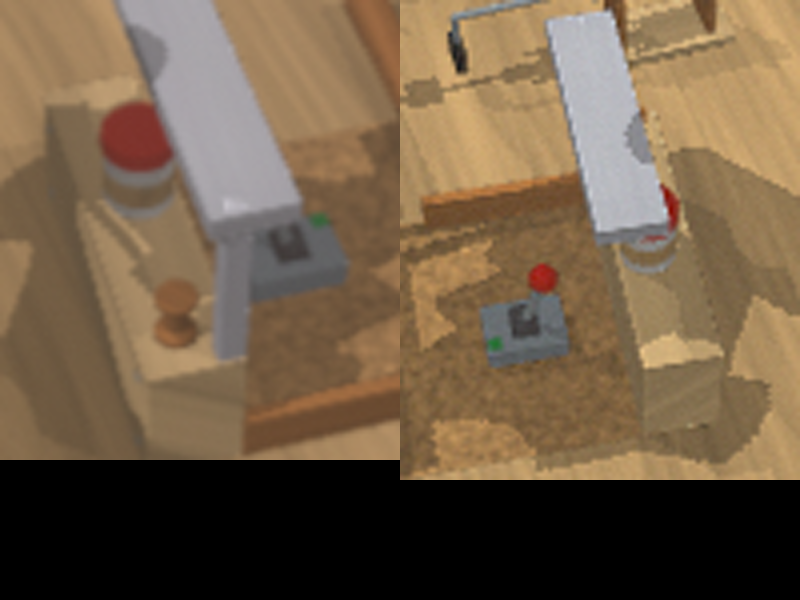

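The crop gives cleaner guard corners: scene front +y at (300.5,258) and back +y at (280,263); side front -y at (287,250), back -y at (311.5,244.3) and front +y at (262,181). The knob in scene is at (255,239).

Run:
```python
from h import *
np.set_printoptions(precision=4,suppress=True)
S=cam("side");C=cam("scene")
P=np.array([onz(S,287,250,.11),onz(S,311.5,244.3,.11),onz(S,262,181,.11),onz(C,300.5,258,.11),onz(C,280,263,.11)])[:,:2]; print(P)
M=np.array([[-35,-150],[35,-150],[-35,130],[-35,130],[35,130]])/1e3
a=M-M.mean(0);b=P-P.mean(0); U,_,V=np.linalg.svd(a.T@b); R=V.T@U.T; o=P.mean(0)-R@M.mean(0)
print("guard",o,np.degrees(np.arctan2(R[1,0],R[0,0])),"res",P-(M@R.T+o))
k=onz(C,255.1,239.1,.086)[:2]; print("knob",k,"in guard",R.T@(k-o)); print("tub in guard",R.T@(np.array([.5875,.034])-o))
# handle top face
for n,c in(("S",S),("C",C)):
    h=cv2.cvtColor(c["pixels"],cv2.COLOR_BGR2HSV); m=cv2.inRange(h,(105,110,40),(125,255,255)); k,l,s,ce=cv2.connectedComponentsWithStats(m)
    for i in range(1,k):
        if 150<s[i][4]<800:
            r=cv2.minAreaRect(np.argwhere(l==i)[:,::-1].astype(np.float32)); q=cv2.boxPoints(r)
            print(n,ce[i],onz(c,*ce[i],.1),r); x=sorted(q.tolist()); e=[(np.mean(x[:2],0)),(np.mean(x[2:],0))]
            for z in(.096,): print([onz(c,*p,z)[:2] for p in e])
    print("pad",[onz(S,369,304,.046)[:2] if n=="S" else onz(C,400/4*0+220+(458-400)/4,170+50/4,.046)[:2]])
delta([.587-.10*np.sin(np.radians(38))-.03,.037,.14+.10*np.cos(np.radians(38))],orient(-5,38))
```

```text
[[ 0.5283 -0.1211]
 [ 0.5951 -0.1282]
 [ 0.558   0.1415]
 [ 0.5583  0.1546]
 [ 0.6305  0.1519]]
guard [0.579  0.0211] -6.336039369354476 res [[ 0.0006  0.003 ]
 [-0.0022  0.0036]
 [-0.0006 -0.0126]
 [-0.0002  0.0004]
 [ 0.0024  0.0055]]
knob [0.6784 0.0139] in guard [0.0995 0.0038]
tub in guard [0.007  0.0138]
S [290.0096 320.2751] [ 0.4576 -0.3102  0.1   ] ((290.0634765625, 320.2528076171875), (6.937358856201172, 60.73727798461914), 70.70995330810547)
[array([ 0.3861, -0.3072]), array([ 0.5332, -0.309 ])]
pad [array([ 0.6735, -0.3138])]
C [225.996  133.3557] [ 0.6424 -0.565   0.1   ] ((227.1769256591797, 134.13182067871094), (15.232327461242676, 34.04873275756836), 88.02507019042969)
[array([ 0.7097, -0.5823]), array([ 0.566, -0.544])]
C [283.5556 162.2222] [ 0.4607 -0.3147  0.1   ] ((283.9646911621094, 162.34115600585938), (5.640191555023193, 34.708866119384766), 77.47119140625)
[array([ 0.5309, -0.318 ]), array([ 0.3836, -0.317 ])]
pad [array([ 0.6722, -0.317 ])]
t 1.88 at [0.4036 0.0198 0.3026] rows>= 3.0 delta [0.074, -0.157, 0.249] [-4.25, 0.84, 11.78]
```

Guard origin is about (0.58,0.022) with yaw about -6.3°. The tub is at about (0.5875,0.034). Stick origin is about (0.459,-0.312), and its direction is about -1° to 0°. Next is the tub pre-grasp.

Run:
```python
from h import *
R=orient(-6,40); t=np.array([.5875,.034,.142])
delta(t-.11*R[:,2],R); print(R[:,2])
```

```text
t 1.88 at [0.4036 0.0198 0.3026] rows>= 3.3 delta [0.088, -0.191, 0.262] [-6.55, 0.87, 12.18]
[ 0.63926635 -0.0671896  -0.76604444]
```

Call:
arm_command([
  [0.088, -0.19, 0.262, -1.5, 0.2, 3, -1],
  [0.088, -0.19, 0.262, -3, 0.4, 6, -1],
  [0.088, -0.19, 0.262, -5, 0.7, 9, -1],
  [0.088, -0.19, 0.262, -6.5, 0.9, 12.2, -1],
  [0.088, -0.19, 0.262, -6.5, 0.9, 12.2, -1],
  [0.088, -0.19, 0.262, -6.5, 0.9, 12.2, -1],
])

```text
time_s: 2.38
tcp_pos: [0.5165, 0.0055, 0.2605]
ee_rot: [[-0.795, 0.091, 0.6], [0.076, 0.996, -0.052], [-0.602, 0.004, -0.799]]
wrist_force: [-0.3, 0.1, -0.1]
gripper_width: 1.003
gripper_force: 0.0
```

Run:
```python
from h import *
np.set_printoptions(precision=4,suppress=True)
c=cam("wrist"); cv2.imwrite("pics/wrist2.png",c["pixels"])
h=cv2.cvtColor(c["pixels"],cv2.COLOR_BGR2HSV); m=cv2.inRange(h,(0,150,70),(8,255,255))|cv2.inRange(h,(172,150,70),(180,255,255))
k,l,s,ce=cv2.connectedComponentsWithStats(m)
for i in range(1,k):
    if s[i][4]>100: print(s[i],ce[i],onz(c,*ce[i],.168))
R=orient(-6,40); t=np.array([.5875,.034,.142]); delta(t,R)
```

```text
[ 291  177   66   53 2820] [322.8518 202.9539] [0.5859 0.0364 0.168 ]
t 2.43 at [0.5187 0.0096 0.261 ] rows>= 3.3 delta [0.02, -0.052, 0.007] [1.88, 2.9, 13.52]
```

View pics/wrist2.png

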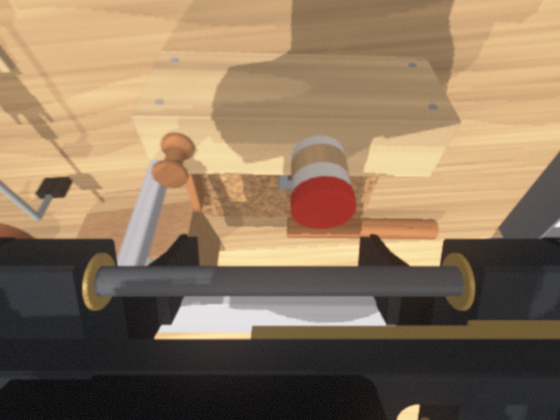

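The wrist view shows the lid at (323,203), wholly clear between the finger lanes, and the spool is off to the side. The tub is at about (0.586,0.035). I'll align at the pre-grasp first.

Call:
arm_command([
  [0.02, -0.052, 0, 1, 1.5, 1.5, -1],
  [0.02, -0.052, 0, 1.9, 2.9, 2.7, -1],
  [0.02, -0.052, 0, 1.9, 2.9, 2.7, -1],
  [0.02, -0.052, 0, 1.9, 2.9, 2.7, -1],
])

```text
time_s: 2.77
tcp_pos: [0.5205, 0.0268, 0.2625]
ee_rot: [[-0.795, 0.058, 0.604], [0.056, 0.998, -0.022], [-0.604, 0.016, -0.797]]
wrist_force: [0.3, 0.1, 0.6]
gripper_width: 0.999
gripper_force: 0.0
```

Run:
```python
from h import *
R=orient(-6,40); t=np.array([.587,.035,.142]); delta(t,R)
```

```text
t 2.77 at [0.5205 0.0268 0.2625] rows>= 3.3 delta [0.042, -0.05, 0.026] [2.03, 1.01, 13.6]
```

Run:
```python
from h import *
s=sense(); print(s["joints"].round(1), s["wrist_force"],s["effort"].round(1))
```

```text
[  12.6   -3.9  -55.1   74.2   -9.2 -177.4] [0.32147529 0.08186943 0.58342113] [ -0.2 -13.2  17.3   0.9   0.1   0. ]
```

Joints 5 and 6 are at their limits, because the hand is in line with the forearm. The TCP position is linear in the link lengths, so I'll fit a small kinematic model to choose a reachable lean.

```bash
cat > kin.py <<'E'
from h import *
rx=lambda a:Ro.from_euler('x',a,degrees=True).as_matrix()
ry=lambda a:Ro.from_euler('y',a,degrees=True).as_matrix()
rz=lambda a:Ro.from_euler('z',a,degrees=True).as_matrix()
def frames(q,s4=1,s5=1,s6=1):
    A=rz(q[0]); B=A@ry(q[1]); F=A@ry(q[1]-q[2]); W=F@rx(s4*q[3]); T=W@ry(-s5*q[4]); T6=T@rx(s6*q[5])
    return A,B,F,W,T,T6
def cols(q,**k):
    A,B,F,W,T,_=frames(q,**k); return np.c_[A[:,2],B[:,2],F[:,0],F[:,2],W[:,1],T[:,0]]
E
python3 - <<'E'
from kin import *
np.set_printoptions(precision=4,suppress=True)
D=[(np.array([14.8188,22.0925,.37369,-.0353,-68.4146,-14.8196]),np.array([.624364,5.55e-5,.240383]))]
E0=np.array([[-2.4e-4,-1,-2.4e-3],[-1,2.4e-4,0],[0,2.4e-3,-1]])
s=sense(); D.append((s["joints"],s["tcp_pos"]))
for s4 in(1,-1):
  for s6 in(1,-1):
    Rt=[frames(D[0][0],s4,1,s6)[5].T@E0, frames(s["joints"],s4,1,s6)[5].T@s["ee_rot"]]
    A=np.vstack([cols(q,s4=s4) for q,_ in D]); b=np.hstack([p for _,p in D])
    x,res,rk,sv=np.linalg.lstsq(A,b,rcond=1e-3); print(s4,s6,"orient mismatch",np.degrees(Ro.from_matrix(Rt[0].T@Rt[1]).magnitude()),"len",x,rk,np.abs(A@x-b).max()); print(Rt[0])
E
```

```text
1 1 orient mismatch 177.1175135640067 len [-6.8058  3.5867 -1.9643  2.9154 -0.1598 -0.2875] 6 3.40006478917812e-15
[[ 0.0011 -0.0003  1.    ]
 [-0.8689  0.4949  0.0011]
 [-0.4949 -0.8689  0.0003]]
1 -1 orient mismatch 148.4159508598898 len [-6.8058  3.5867 -1.9643  2.9154 -0.1598 -0.2875] 6 3.40006478917812e-15
[[ 0.0011 -0.0003  1.    ]
 [-1.      0.0005  0.0011]
 [-0.0005 -1.     -0.0003]]
-1 1 orient mismatch 34.890876272067565 len [ 0.1606  0.5649  0.4218  0.     -0.1598  0.2875] 6 2.3314683517128287e-15
[[ 0.     -0.      1.    ]
 [-0.8692  0.4945  0.    ]
 [-0.4945 -0.8692  0.    ]]
-1 -1 orient mismatch 0.002409788469030042 len [ 0.1606  0.5649  0.4218  0.     -0.1598  0.2875] 6 2.3314683517128287e-15
[[ 0. -0.  1.]
 [-1. -0.  0.]
 [ 0. -1. -0.]]
```

The model is exact with s4=s6=-1. Now I'll check IK for the tub grasp, draw-out, mat and stick poses, in both camera orientations.

```bash
cat >> kin.py <<'E'
from scipy.optimize import least_squares
L=np.array([.1606,.5649,.4218,0,-.1598,.2875]); TW=np.array([[0,0,1],[-1,0,0],[0,-1,0.]])
LO=np.array([-179.83,-69.29,-61.27,-181.25,-171.15,-177.46]);HI=np.array([179.83,118.12,80.66,117.63,-9.14,177.46])
def fk(q): return cols(q,s4=-1)@L, frames(q,-1,1,-1)[5]@TW
def ik(p,R,q0=None,full=False):
    best=None
    for g in ([q0] if q0 is not None else [[0,20,-20,0,-60,-15],[0,20,-20,0,-60,100],[0,20,-20,0,-60,-100],[0,20,-40,60,-40,0],[0,20,-40,-60,-40,0]]):
        f=lambda q:np.r_[(fk(q)[0]-p)*10,Ro.from_matrix(fk(q)[1].T@R).as_rotvec()*3]
        r=least_squares(f,np.clip(g,LO+.1,HI-.1),bounds=(LO,HI))
        if best is None or r.cost<best.cost-1e-6: best=r
    return best.x,best.cost
E
python3 - <<'E'
from kin import *
np.set_printoptions(precision=1,suppress=True,linewidth=150)
t=np.array([.587,.035,.138]); up=np.array([0,0,.01])
F=np.diag([-1,-1,1.])
for fl in(0,1):
  for yaw in(-6,4):
    for lean in(32,37,42):
      R=orient(yaw,lean)@(F if fl else np.eye(3))
      for nm,p in(("grasp",t),("pre",t-.10*R[:,2]),("out",t+[-.10,0,.03]),("matup",np.array([.417,.312,.15])),("mat",np.array([.417,.312,.034]))):
        q,c=ik(p,R if nm[:3]!="mat" else orient(yaw+37,lean)@(F if fl else np.eye(3))); print(fl,yaw,lean,nm,q,"" if c<1e-6 else "BAD %.2g"%c)
E
```

```text
0 -6 32 grasp [  1.5  13.9 -50.4 115.2  -9.1 148. ] BAD 0.036
0 -6 32 pre [  18.4    1.8  -52.6   65.2  -13.9 -175.6] 
0 -6 32 out [  8.6   1.5 -60.8  94.   -9.1 163.2] BAD 0.017
0 -6 32 matup [  47.     5.9  -56.    73.3   -9.1 -177.5] BAD 0.054
0 -6 32 mat [  19.    23.1  -41.4 -151.6   -9.1   72. ] BAD 0.014
0 -6 37 grasp [  0.9  13.2 -50.1 117.6  -9.1 146. ] BAD 0.083
0 -6 37 pre [  7.1   0.6 -56.4  98.4  -9.1 160.7] BAD 0.0088
0 -6 37 out [  1.1   1.  -60.7 117.6  -9.1 145.9] BAD 0.056
0 -6 37 matup [  20.5    9.4  -49.6 -181.2   -9.1   99.5] BAD 0.09
0 -6 37 mat [  20.4   22.2  -37.8 -136.3   -9.1   55.2] BAD 2.4e-05
0 -6 42 grasp [ -12.5   15.5  -39.9 -169.2   -9.1   84.1] BAD 0.016
0 -6 42 pre [  1.7  -0.2 -56.9 117.6  -9.1 145.9] BAD 0.046
0 -6 42 out [ -14.5    4.   -50.7 -170.3   -9.1   86.5] BAD 0.042
0 -6 42 matup [  19.5    9.4  -43.4 -153.5   -9.1   72. ] BAD 0.051
0 -6 42 mat [  14.3   25.3  -47.9 -154.2  -26.2   79.1] 
0 4 32 grasp [  19.    14.1  -40.9   27.4   -9.1 -130.3] BAD 0.051
0 4 32 pre [  18.8    1.4  -50.8   49.7  -10.2 -151.8] 
0 4 32 out [  19.9    0.9  
[... 1948 characters left out ...]
 22.2  -9.1  56. ] BAD 0.046
1 4 32 mat [  23.5   23.6  -34.8 -121.5   -9.1 -134. ] BAD 0.06
1 4 37 grasp [ 18.   14.3 -34.5   1.1  -9.1  77.3] BAD 0.13
1 4 37 pre [ 17.8  -0.1 -52.3  53.1  -9.1  25.6] BAD 0.029
1 4 37 out [ 19.2  -0.5 -57.4  56.4  -9.1  20.5] BAD 0.12
1 4 37 matup [ 51.9   7.4 -39.4  -9.6  -9.1  90.7] BAD 0.11
1 4 37 mat [  26.7   22.2  -32.2 -107.2   -9.1 -151.4] BAD 0.0079
1 4 42 grasp [ -10.6   16.4  -32.8 -138.    -9.1 -121.6] BAD 0.094
1 4 42 pre [ 17.9  -1.6 -53.   53.7  -9.1  25.1] BAD 0.12
1 4 42 out [  -9.8    5.7  -39.8 -121.9   -9.1 -138.6] BAD 0.13
1 4 42 matup [ 35.    9.1 -31.4 -76.5  -9.1 170.1] BAD 0.091
1 4 42 mat [  18.8   23.2  -36.9 -123.5  -17.6 -128.4]
```

Run:
```python
from kin import *
np.set_printoptions(precision=1,suppress=True,linewidth=150)
t=np.array([.587,.035,.138])
G=[[15,14,-50,60,-20,-60],[15,14,-50,-60,-20,60],[-10,14,-50,-170,-20,90],[0,14,-50,110,-20,-60]]
for yaw in(-45,-35,-25,-15,-6,5,15,25,35,45):
  for lean in(30,35,40,45):
    R=orient(yaw,lean)@np.diag([-1,-1,1.])
    for g in G:
      out=[];q=np.array(g,float);ok=True
      for p in(t,t-.10*R[:,2],t+[-.06,0,.02],t+[-.12,0.0,.04]):
        q,c=ik(p,R,q); ok&=c<1e-5
        if not ok: break
        out.append(q)
      if ok: print(yaw,lean,out[0],out[1],out[3][3:])
```

```text
-45 30 [ 24.   18.5 -44.2  63.  -31.6 -35.2] [ 34.7  10.7 -37.8  44.1 -44.9 -22.6] [ 53.2 -37.9 -34.7]
-45 30 [ 24.   18.5 -44.2  63.  -31.6 -35.2] [ 34.7  10.7 -37.8  44.1 -44.9 -22.6] [ 53.2 -37.9 -34.7]
-45 30 [ 24.   18.5 -44.2  63.  -31.6 -35.2] [ 34.7  10.7 -37.8  44.1 -44.9 -22.6] [ 53.2 -37.9 -34.7]
-45 35 [ 22.3  18.6 -47.5  76.2 -33.  -46.6] [ 35.7  10.7 -42.4  53.6 -44.7 -32.6] [ 63.7 -38.9 -44.3]
-45 35 [ 22.3  18.6 -47.5  76.2 -33.  -46.6] [ 35.7  10.7 -42.4  53.6 -44.7 -32.6] [ 63.7 -38.9 -44.3]
-45 35 [ 22.3  18.6 -47.5  76.2 -33.  -46.6] [ 35.7  10.7 -42.4  53.6 -44.7 -32.6] [ 63.7 -38.9 -44.3]
-45 40 [ 21.   19.1 -49.8  87.  -36.  -56. ] [ 36.4  11.2 -46.3  62.6 -45.7 -42.2] [ 73.1 -41.1 -53. ]
-45 40 [ 21.   19.1 -49.8  87.  -36.  -56. ] [ 36.4  11.2 -46.3  62.6 -45.7 -42.2] [ 73.1 -41.1 -53. ]
-45 40 [ 21.   19.1 -49.8  87.  -36.  -56. ] [ 36.4  11.2 -46.3  62.6 -45.7 -42.2] [ 73.1 -41.1 -53. ]
-35 30 [ 18.8  16.6 -48.   75.6 -24.6 -34. ] [ 32.4   7.9 -42.2  48.5 -38.  -16. ] [ 61.5 -31.2 -29.9]
-35 30 [ 18.8  16.6 -48.   75.6 -24.6 -34. ] [ 32.4   7.9 -42.2  48.5 
[... 3310 characters left out ...]
 17.9 -17.1 -31.9 -34.4 150.1] [  5.2   9.  -16.1 -27.3 -44.4 146.1] [-29.1 -34.3 144.3]
45 35 [  4.8  17.9 -16.6 -40.9 -34.4 160.2] [  1.1   8.7 -16.6 -35.2 -43.6 155.3] [-38.3 -34.5 155.3]
45 35 [  4.8  17.9 -16.6 -40.9 -34.4 160.2] [  1.1   8.7 -16.6 -35.2 -43.6 155.3] [-38.3 -34.5 155.3]
45 35 [  4.8  17.9 -16.6 -40.9 -34.4 160.2] [  1.1   8.7 -16.6 -35.2 -43.6 155.3] [-38.3 -34.5 155.3]
45 40 [  0.8  18.1 -16.2 -50.2 -35.6 171. ] [ -3.6   8.9 -17.  -43.8 -44.1 165.4] [-47.9 -36.2 167.4]
45 40 [  0.8  18.1 -16.2 -50.2 -35.6 171. ] [ -3.6   8.9 -17.  -43.8 -44.1 165.4] [-47.9 -36.2 167.4]
45 40 [  0.8  18.1 -16.2 -50.2 -35.6 171. ] [ -3.6   8.9 -17.  -43.8 -44.1 165.4] [-47.9 -36.2 167.4]
```

Tool yaw has to differ from the arm's azimuth, and the tub is round, so yaw is free. I'll check clearance from the hand's body to the bar against the joint margins.

Run:
```python
from kin import *
np.set_printoptions(precision=1,suppress=True,linewidth=150)
t=np.array([.587,.035,.139]); g0=np.array([.580,.022,0]); Rg=rz(-6.3)
X,Y,Z=np.meshgrid(np.linspace(.005,.065,7),np.linspace(-.15,.09,49),np.linspace(.235,.255,3),indexing='ij')
B=np.c_[X.ravel(),Y.ravel(),Z.ravel()]@Rg.T+g0
for yaw in(-40,-35,-30,-25,-22,25,30,35,40):
  for lean in(30,35,40,45):
    R=orient(yaw,lean); q,c=ik(t,R@np.diag([-1,-1,1.]),np.array([15,14,-50,60 if yaw<0 else -60,-20,-60 if yaw<0 else 100.]))
    if c>1e-5: continue
    b=(B-t)@R; d=np.maximum(np.abs(b-[0,0,-.051-.1])-[.0375,.095,.1],0); k=np.linalg.norm(d,axis=1)
    print(yaw,lean,q,"clear mm %.0f"%(k.min()*1e3), (b[k.argmin()]*1000).round())
```

```text
-40 30 [ 21.8  17.4 -46.1  68.5 -28.3 -34.1] clear mm 0 [-37.  17. -89.]
-40 35 [ 19.   17.4 -49.4  84.1 -29.6 -46.9] clear mm 0 [-36.  34. -92.]
-40 40 [ 17.   17.9 -51.5  96.2 -32.8 -57. ] clear mm 0 [-37.  47. -94.]
-40 45 [ 15.9  18.8 -53.1 105.1 -37.3 -64.9] clear mm 0 [-38.  63. -98.]
-35 30 [ 18.9  16.5 -47.9  75.1 -24.7 -33.6] clear mm 0 [-37.  23. -90.]
-35 35 [ 14.9  16.5 -50.9  93.3 -26.1 -47.9] clear mm 0 [-36.  40. -92.]
-35 40 [ 12.2  17.  -52.6 106.7 -29.5 -58.6] clear mm 0 [-37.  58. -94.]
-35 45 [ 10.8  17.9 -53.9 116.  -34.3 -66.6] clear mm 4 [-42.  67. -94.]
-30 30 [ 15.4  15.8 -49.4  82.8 -21.  -33.6] clear mm 0 [-37.  28. -90.]
-30 35 [ 10.   15.7 -51.7 103.9 -22.3 -49.5] clear mm 0 [-36.  51. -92.]
-25 30 [ 11.2  15.1 -50.5  91.8 -17.2 -34.3] clear mm 0 [-37.  34. -89.]
-25 35 [  4.5  15.1 -51.8 116.  -18.3 -52. ] clear mm 0 [-37.  63. -91.]
-22 30 [  8.3  14.7 -50.9  98.1 -14.8 -35.2] clear mm 0 [-37.  44. -90.]
25 30 [ 16.6  15.4 -27.9 -14.1 -17.5 110.8] clear mm 0 [   1.  -93. -112.]
25 35 [ 14.9  14.9 -27.3 -24.  -14.3 121.6] clear mm 0 [  -8.  -93. -111.]
2
[... 273 characters left out ...]
 mm 0 [   0.  -91. -117.]
30 40 [  7.6  15.3 -22.1 -44.9 -20.3 150.6] clear mm 0 [ -10.  -91. -117.]
30 45 [  2.   15.6 -21.  -59.6 -22.6 168.2] clear mm 0 [ -20.  -91. -116.]
35 30 [ 11.9  16.4 -21.5 -26.  -26.5 133.9] clear mm 0 [  23.  -93. -124.]
35 35 [  8.9  16.1 -20.8 -36.1 -25.3 145.3] clear mm 0 [  12.  -93. -126.]
35 40 [  4.8  16.1 -19.9 -47.9 -25.8 158.9] clear mm 0 [   1.  -93. -126.]
35 45 [ -0.3  16.5 -19.4 -60.2 -28.1 173.6] clear mm 0 [ -10.  -93. -126.]
40 30 [ 10.   17.1 -19.1 -29.5 -30.6 142.5] clear mm 0 [  36.  -92. -132.]
40 35 [  6.7  16.9 -18.6 -39.  -30.  153.3] clear mm 0 [  24.  -92. -134.]
40 40 [  2.6  17.  -18.  -49.4 -30.9 165.4] clear mm 0 [  13.  -92. -136.]
```

```bash
cat > scan.py <<'E'
from kin import *
np.set_printoptions(precision=1,suppress=True,linewidth=170)
t=np.array([.587,.035,.139]); g0=np.array([.580,.022,0]); Rg=rz(-6.3)
X,Y,Z=np.meshgrid(np.linspace(.005,.065,7),np.linspace(-.15,.09,49),np.linspace(.235,.255,3),indexing='ij')
B=np.c_[X.ravel(),Y.ravel(),Z.ravel()]@Rg.T+g0
def clear(p,R):
    b=(B-p)@R; d=np.maximum(np.abs(b-[0,0,-.051-.1])-[.0375,.095,.1],0); return np.linalg.norm(d,axis=1).min()*1e3
E
python3 - <<'E'
from scan import *
for yaw in(-30,-20,-12,-6,0,8,14):
  for lean in(24,27,40,43,46,50,54):
    R=orient(yaw,lean)
    for g in([-12,16,-45,-165,-20,80],[15,14,-50,60,-20,-130],[10,14,-35,-90,-20,30]):
      o=[];q=np.array(g,float)
      for p in(t,t+[-.04,0,.02],t+[-.10,0.0,.04],t-.10*R[:,2]):
        q,c=ik(p,R,q); o.append(q if c<1e-5 else None)
      if o[0] is not None: print(yaw,lean,o[0],*["-" if x is None else x[3:] for x in o[1:]],"clr %.0f"%clear(t,R))
E
```

```text
-12 24 [  17.8   15.1  -45.9   56.4  -14.1 -173.3] [  49.6  -17.1 -169.5] [  44.5  -21.2 -168.6] [  29.6  -31.4 -152.8] clr 0
-12 43 [ -12.5   14.9  -42.2 -177.9  -10.1   88.4] - - - clr 22
-12 43 [ -12.5   14.9  -42.2 -177.9  -10.1   88.4] - - - clr 22
-12 46 [ -12.6   15.4  -44.4 -178.5  -15.8   89. ] [-173.2  -11.7   84.6] - - clr 26
-12 46 [ -12.6   15.4  -44.4 -178.5  -15.8   89. ] [-173.2  -11.7   84.6] - - clr 26
-12 50 [ -12.6   16.4  -47.1 -178.9  -23.5   89.4] [-175.3  -20.1   86.9] [-165.   -13.3   78.3] [-177.4  -12.1   87.9] clr 31
-12 50 [ -12.6   16.4  -47.1 -178.9  -23.5   89.4] [-175.3  -20.1   86.9] [-165.   -13.3   78.3] [-177.4  -12.1   87.9] clr 31
-12 54 [ -12.6   17.8  -49.6 -179.1  -31.4   89.6] [-176.2  -28.5   88. ] [-169.   -23.1   83. ] [-178.3  -21.4   88.8] clr 35
-12 54 [ -12.6   17.8  -49.6 -179.1  -31.4   89.6] [-176.2  -28.5   88. ] [-169.   -23.1   83. ] [-178.3  -21.4   88.8] clr 35
-6 24 [  17.6   14.9  -45.7   52.6  -11.8 -163.7] [  45.5  -15.1 -159.7] [  41.2  -19.1 -159.3] [  25.8  -29.9 -142.6] clr 1
-6 24 [  17.6   14.9  -45.7   52.6  -11.8 -
[... 1604 characters left out ...]
.5    8.7  -17.2 -104. ] [  10.5  -18.3 -107.4] [  13.9  -19.8 -113.7] [   5.6  -31.1 -101.2] clr 0
14 27 [  20.    15.   -37.8   14.9  -10.7 -110. ] [  17.3  -11.9 -113.9] [  21.6  -13.5 -120.8] [   7.6  -25.9 -103.4] clr 0
14 27 [  20.    15.   -37.8   14.9  -10.7 -110. ] [  17.3  -11.9 -113.9] [  21.6  -13.5 -120.8] [   7.6  -25.9 -103.4] clr 0
14 54 [  -8.1   15.3  -26.2 -100.8  -18.1   24.7] [-94.6 -16.2  17. ] [-85.7 -13.    5.2] [-71.7 -10.3 -11.4] clr 19
14 54 [  -8.1   15.3  -26.2 -100.8  -18.1   24.7] [-94.6 -16.2  17. ] [-85.7 -13.    5.2] [-71.7 -10.3 -11.4] clr 19
14 54 [  -8.1   15.3  -26.2 -100.8  -18.1   24.7] [-94.6 -16.2  17. ] [-85.7 -13.    5.2] [-71.7 -10.3 -11.4] clr 19
```

The flipped branch (j4 about -178°) at yaw -12° and lean 50–52° clears the bar by about 30 mm. I'll plan a joint-space path into it and convert that to tool poses.

```bash
cat >> kin.py <<'E'
def rows(path,per=6.0,vmax=.03,hand=-1,p0=None,show=True):
    "joint waypoints -> list of dense tool poses (joint interpolation), step by tool turn/shift limits"
    out=[]
    for a,b in zip(path[:-1],path[1:]):
        a,b=np.array(a,float),np.array(b,float); n=200; Q=[a+(b-a)*i/n for i in range(n+1)]; last=Q[0]
        for q in Q[1:]:
            pl,Rl=fk(last); p,R=fk(q)
            if np.degrees(Ro.from_matrix(Rl.T@R).magnitude())>per or np.linalg.norm(p-pl)>vmax or np.abs(q-last).max()>8: out.append(q); last=q
        out.append(b)
    return out
def emit(Q,q0=None):
    p0,R0=fk(q0) if q0 is not None else (sense()["tcp_pos"],sense()["ee_rot"])
    for q in Q:
        p,R=fk(q); print("["+", ".join("%g"%v for v in [*Ro.from_matrix(R0.T@R).as_rotvec().round(2),*(R0.T@(p-p0)*100).round(1),-1])+"],",p.round(2))
E
python3 - <<'E'
from kin import *
np.set_printoptions(precision=2,suppress=True,linewidth=170)
t=np.array([.587,.035,.139]); R=orient(-11,51)
qg,c=ik(t,R,np.array([-12,16,-45,-175,-25,88])); qp,c2=ik(t-.1*R[:,2],R,qg); print(qg,c,qp,c2)
q0=sense()["joints"]
W1=[8,0,-30,-20,-55,-80]; W2=[-3,5,-30,-100,-40,10]; W3=qp
for w in(W1,W2,W3): p,r=fk(np.array(w)); print(p,r[:,2])
Q=rows([q0,W1,W2,W3]); print(len(Q)); np.save("Q.npy",Q); emit(Q[:8])
E
```

```text
[ -13.17   16.58  -46.75 -175.9   -24.37   87.63] 2.6353452284694925e-20 [ -13.44    1.45  -49.15 -170.62  -11.72   82.35] 6.460285636425879e-27
[ 0.38 -0.02  0.19] [ 0.07  0.29 -0.95]
[0.51 0.18 0.25] [ 0.72  0.6  -0.35]
[0.51 0.05 0.2 ] [ 0.76 -0.15 -0.63]
34
[0.05, 0, 0, -1, -3, -0, -1], [ 0.53 -0.    0.27]
[0.09, 0.02, 0.01, -1.4, -6, -0.1, -1], [ 0.53 -0.03  0.27]
[0.14, 0.05, 0.01, -1.3, -9.2, -0.3, -1], [ 0.52 -0.07  0.27]
[0.17, 0.09, 0.01, -0.4, -12, -0.5, -1], [ 0.51 -0.09  0.27]
[0.19, 0.15, 0.01, 1.1, -14.2, -0.7, -1], [ 0.5  -0.11  0.26]
[0.18, 0.22, 0.01, 3, -15.5, -0.8, -1], [ 0.48 -0.13  0.25]
[0.16, 0.29, 0.01, 5.3, -16.1, -1, -1], [ 0.46 -0.13  0.24]
[0.11, 0.36, 0, 7.7, -15.7, -1.2, -1], [ 0.44 -0.13  0.22]
```

Run:
```python
from kin import *
np.set_printoptions(precision=1,suppress=True,linewidth=170)
q=sense()["joints"]
for pos in([.44,.05,.30],[.48,.06,.27],[.45,.10,.25]):
  print(pos); q=np.array([15,0,-40,0,-60,-100.])
  for y,l in((5,12),(25,20),(45,30),(60,40),(60,50),(50,60),(35,65),(20,65),(5,62),(-5,58),(-11,53)):
    q,c=ik(np.array(pos),orient(y,l),q); print(y,l,q,"" if c<1e-6 else "BAD %.1g"%c)
```

```text
[0.44, 0.05, 0.3]
5 12 [  31.2   -5.   -27.     6.3  -57.3 -119.1] 
25 20 [ 28.5  -8.3 -29.7   1.6 -48.7 -94.3] 
45 30 [ 17.7  -8.4 -25.3 -18.2 -47.4 -53.3] 
60 40 [  2.2  -4.  -18.5 -39.7 -58.5 -16. ] 
60 50 [ -7.5  -2.4 -18.7 -52.9 -62.6  -1.4] 
50 60 [-14.8  -4.1 -23.9 -66.2 -58.9   6.2] 
35 65 [-14.2  -9.5 -30.7 -75.2 -45.2   5.6] 
20 65 [ 11.2 -16.5 -37.3 -61.4  -9.1 -25.2] BAD 6e-06
5 62 [  -4.   -14.4  -39.  -102.8   -9.1   16.4] BAD 0.06
-5 58 [ -11.8  -15.8  -55.3 -181.2   -9.1   94.8] BAD 0.08
-11 53 [ -13.4  -14.8  -55.7 -181.2   -9.1   92.6] BAD 0.06
[0.48, 0.06, 0.27]
5 12 [  29.4    0.9  -25.9    6.2  -52.5 -117.8] 
25 20 [ 26.8  -2.2 -28.6   0.9 -43.7 -92.3] 
45 30 [ 16.9  -2.3 -23.8 -20.1 -43.2 -50.3] 
60 40 [  3.    1.6 -17.  -41.3 -54.8 -13.4] 
60 50 [ -5.9   3.2 -17.2 -54.8 -58.8   1.5] 
50 60 [-12.8   2.  -22.6 -69.4 -55.4  10.7] 
35 65 [-13.7  -2.3 -29.5 -81.5 -43.5  14. ] 
20 65 [ -5.3  -7.2 -33.4 -87.4 -22.8   8.5] 
5 62 [  -4.6   -7.9  -36.9 -110.4   -9.1   24.8] BAD 0.01
-5 58 [ -11.9   -8.1  -46.3 -154.9   -9.1   68.6] BAD 0.02
-11 53 [ -11.7   -8.3  -52.5 -181.2   -9.1   91.7] BAD 0.009
[0.45, 0.1, 0.25]
5 12 [  36.8   -0.6  -31.1    8.3  -49.6 -126.7] 
25 20 [  35.    -4.1  -35.     5.4  -39.5 -103.5] 
45 30 [ 25.9  -4.8 -30.8 -16.  -36.4 -60.3] 
60 40 [  9.7  -1.  -22.8 -41.5 -48.2 -16.8] 
60 50 [ -0.5   0.7 -22.8 -56.6 -52.9   1.1] 
50 60 [ -8.4  -0.2 -28.  -72.7 -50.6  12.9] 
35 65 [ -9.8  -4.  -34.7 -86.9 -39.7  18.7] 
20 65 [ -3.2  -8.3 -38.4 -98.1 -21.2  18.9] 
5 62 [  -3.6   -9.5  -42.3 -125.    -9.1   39.3] BAD 0.001
-5 58 [  -8.6  -10.1  -50.8 -160.9   -9.1   73. ] BAD 3e-06
-11 53 [  -8.3  -10.   -55.5 -181.2   -9.1   89.6] BAD 0.007
```

Run:
```python
from kin import *
np.set_printoptions(precision=1,suppress=True,linewidth=170)
t=np.array([.587,.035,.139]); R=orient(-11,51); pre=t-.1*R[:,2]; print(pre)
P=np.array([.47,.06,.25])
q=sense()["joints"]; Q=[]
for pos,y,l in(([.45,.04,.30],0,30),([.45,.05,.28],8,20),(P,25,22),(P,45,30),(P,58,42),(P,58,54),(P,50,64),(P,35,72),(P,20,76),(P,5,74),(P,-5,68),([.48,.055,.235],-11,62),(pre,-11,56),(pre,-11,51),(t,-11,51)):
    q,c=ik(np.array(pos),orient(y,l),q); Q.append(q); print(y,l,q,"" if c<1e-6 else "BAD %.1g"%c)
np.save("W.npy",Q)
```

```text
[0.5 0.  0.2]
0 30 [  34.3  -12.4  -45.2   29.2  -35.2 -145.1] 
8 20 [  32.1   -7.   -35.2   11.6  -44.  -121.2] 
25 22 [ 27.6  -3.1 -33.2   1.6 -37.9 -93.7] 
45 30 [ 17.3  -2.2 -26.5 -21.  -40.5 -49.3] 
58 42 [  1.5   1.6 -20.2 -45.2 -51.8  -9.7] 
58 54 [ -9.8   4.2 -20.7 -61.6 -58.4   9.4] 
50 64 [-17.8   4.7 -25.7 -76.1 -59.   21.4] 
35 72 [-24.    3.1 -35.  -94.2 -54.8  34.4] 
20 76 [ -27.2    1.5  -44.7 -113.4  -50.8   49.1] 
5 74 [ -24.2   -2.2  -52.1 -134.8  -41.3   61.6] 
-5 68 [ -18.4   -5.6  -54.7 -153.9  -29.2   71.9] 
-11 62 [ -14.7   -3.3  -57.6 -172.7  -26.5   85.2] 
-11 56 [ -13.9    2.9  -53.8 -173.8  -22.8   85.9] 
-11 51 [ -13.4    1.4  -49.1 -170.6  -11.7   82.4] 
-11 51 [ -13.2   16.6  -46.8 -175.9  -24.4   87.6]
```

```bash
cat > go.py <<'E'
from kin import *
import sys
def nxt(a,k=8):
    "emit k rows of stored path from index a, relative to the present pose"
    np.set_printoptions(precision=2,suppress=True); Q=np.load("Q.npy"); s=sense(); print("joints",s["joints"].round(1),"prev",Q[a-1].round(1) if a else "",len(Q)); emit(Q[a:a+k])
if __name__=="__main__": nxt(int(sys.argv[1]),int(sys.argv[2]) if len(sys.argv)>2 else 8)
E
python3 - <<'E'
from kin import *
W=np.load("W.npy"); Q=rows([sense()["joints"],*W[1:13]],per=6.8,vmax=.038); np.save("Q.npy",Q); print(len(Q))
import go; go.nxt(0)
E
```

```text
45
joints [  12.6   -3.9  -55.1   74.2   -9.2 -177.4] prev  45
[0.04, -0.01, -0.01, -1.8, -1.5, -0.9, -1], [0.53 0.01 0.28]
[0.06, -0.01, -0.03, -2.7, -2.6, -1.7, -1], [0.53 0.   0.29]
[0.08, 0.02, -0.04, -2.9, -3.2, -2.4, -1], [ 0.53 -0.01  0.3 ]
[0.08, 0.06, -0.06, -2.3, -3.3, -3.1, -1], [ 0.52 -0.01  0.3 ]
[0.06, 0.11, -0.08, -1.1, -2.8, -3.7, -1], [ 0.51 -0.    0.3 ]
[0.03, 0.18, -0.11, 0.7, -1.6, -4.3, -1], [0.49 0.01 0.29]
[-0.03, 0.25, -0.15, 2.9, 0.2, -5, -1], [0.47 0.03 0.28]
[-0.08, 0.3, -0.18, 4.7, 1.9, -5.7, -1], [0.45 0.05 0.28]
```

Call:
arm_command([
  [0.04, -0.01, -0.01, -1.8, -1.5, -0.9, -1],
  [0.06, -0.01, -0.03, -2.7, -2.6, -1.7, -1],
  [0.08, 0.02, -0.04, -2.9, -3.2, -2.4, -1],
  [0.08, 0.06, -0.06, -2.3, -3.3, -3.1, -1],
  [0.06, 0.11, -0.08, -1.1, -2.8, -3.7, -1],
  [0.03, 0.18, -0.11, 0.7, -1.6, -4.3, -1],
  [-0.03, 0.25, -0.15, 2.9, 0.2, -5, -1],
  [-0.08, 0.3, -0.18, 4.7, 1.9, -5.7, -1],
])

```text
time_s: 3.43
tcp_pos: [0.4484, 0.0512, 0.28]
ee_rot: [[-0.931, -0.141, 0.336], [-0.131, 0.99, 0.052], [-0.34, 0.005, -0.94]]
wrist_force: [0.8, -0.9, -0.5]
gripper_width: 1.0
gripper_force: 0.0
```

```bash
python3 go.py 8 8
```

```text
joints [  32.2   -7.1  -35.1   11.2  -44.2 -121. ] prev [  32.1   -7.   -35.2   11.6  -44.  -121.2] 45
[-0.03, -0, -0.08, -0.4, 0.1, 1.1, -1], [0.46 0.05 0.27]
[-0.06, -0.01, -0.17, -0.6, 0.3, 2.2, -1], [0.46 0.06 0.26]
[-0.09, -0.03, -0.25, -1, 0.5, 3.2, -1], [0.47 0.06 0.25]
[-0.1, -0.04, -0.28, -1.1, 0.6, 3.6, -1], [0.47 0.06 0.25]
[-0.13, -0.05, -0.33, -0.9, 0.3, 3.7, -1], [0.47 0.06 0.25]
[-0.17, -0.06, -0.39, -0.7, 0.2, 3.8, -1], [0.47 0.06 0.25]
[-0.2, -0.08, -0.45, -0.7, 0.2, 3.8, -1], [0.47 0.06 0.25]
[-0.23, -0.11, -0.5, -0.7, 0.3, 3.8, -1], [0.47 0.06 0.25]
```

Call:
arm_command([
  [-0.03, 0, -0.08, -0.4, 0.1, 1.1, -1],
  [-0.06, -0.01, -0.17, -0.6, 0.3, 2.2, -1],
  [-0.09, -0.03, -0.25, -1, 0.5, 3.2, -1],
  [-0.1, -0.04, -0.28, -1.1, 0.6, 3.6, -1],
  [-0.13, -0.05, -0.33, -0.9, 0.3, 3.7, -1],
  [-0.17, -0.06, -0.39, -0.7, 0.2, 3.8, -1],
  [-0.2, -0.08, -0.45, -0.7, 0.2, 3.8, -1],
  [-0.23, -0.11, -0.5, -0.7, 0.3, 3.8, -1],
])

```text
time_s: 4.1
tcp_pos: [0.4686, 0.0555, 0.2468]
ee_rot: [[-0.692, -0.637, 0.34], [-0.564, 0.771, 0.297], [-0.451, 0.013, -0.892]]
wrist_force: [0.0, -0.8, -0.5]
gripper_width: 1.003
gripper_force: 0.0
```

```bash
python3 go.py 16 8; python3 -c "
from kin import *
Q=np.load('Q.npy')
for a in(24,32,40): print(a,Q[a-1].round()); emit(Q[a:a+8],Q[a-1])"
```

```text
joints [ 19.9  -2.3 -28.3 -14.8 -39.7 -61.2] prev [ 20.   -2.4 -28.3 -15.1 -39.8 -60.8] 45
[-0.03, -0.04, -0.06, -0.3, 0.2, -0.1, -1], [0.47 0.06 0.25]
[-0.03, -0.05, -0.09, -0.5, 0.3, -0.1, -1], [0.47 0.06 0.25]
[-0.07, -0.07, -0.12, 0.2, 0.2, 0.1, -1], [0.47 0.06 0.25]
[-0.1, -0.11, -0.15, 0.5, 0.3, 0.2, -1], [0.46 0.06 0.24]
[-0.13, -0.15, -0.19, 0.5, 0.4, 0.2, -1], [0.46 0.06 0.24]
[-0.16, -0.2, -0.23, 0.1, 0.4, 0.1, -1], [0.47 0.06 0.25]
[-0.17, -0.26, -0.27, -0.5, 0.3, -0.1, -1], [0.47 0.06 0.25]
[-0.2, -0.34, -0.26, -0.1, 0.5, 0.1, -1], [0.47 0.06 0.25]
24 [ -3.   3. -20. -52. -55.  -2.]
[0.01, -0.09, -0, -0.2, -0.1, -0.1, -1], [0.47 0.06 0.25]
[0.01, -0.13, -0.01, -0.4, -0.3, -0.2, -1], [0.47 0.06 0.25]
[0.07, -0.23, 0.04, -0.3, -0.1, -0, -1], [0.47 0.06 0.25]
[0.13, -0.3, 0.07, -0.4, -0.3, -0.2, -1], [0.47 0.06 0.25]
[0.22, -0.37, 0.12, -0.5, -0.1, 0, -1], [0.47 0.06 0.25]
[0.31, -0.42, 0.17, -0.5, -0.2, -0, -1], [0.47 0.06 0.25]
[0.36, -0.44, 0.2, -0.4, -0.3, -0.2, -1], [0.47 0.06 0.25]
[0.46, -0.48, 0.24, -0.7, -0.2, 0, -1], [0.47 0.06 0.25]
32 [ -25.    2.  -39. -102.  -53.   41.]
[0.11, -0.02, 0.03, 0.1, -0.1, -0.1, -1], [0.47 0.06 0.25]
[0.15, -0.03, 0.04, 0.1, -0.3, -0.2, -1], [0.47 0.06 0.25]
[0.25, -0.03, 0.06, -0.2, -0.3, 0.1, -1], [0.47 0.06 0.25]
[0.34, -0.01, 0.09, -0.1, -0.3, 0.1, -1], [0.47 0.06 0.25]
[0.4, 0.01, 0.12, 0.1, -0.3, -0.2, -1], [0.47 0.06 0.25]
[0.48, 0.04, 0.14, -0.1, -0.5, -0, -1], [0.47 0.06 0.25]
[0.54, 0.09, 0.18, 0, -0.4, -0.1, -1], [0.47 0.06 0.25]
[0.56, 0.11, 0.19, 0.1, -0.3, -0.2, -1], [0.47 0.06 0.25]
40 [ -18.   -6.  -55. -154.  -29.   72.]
[0.04, 0.04, 0.02, 0.3, -0.1, 0.7, -1], [0.48 0.06 0.25]
[0.08, 0.09, 0.04, 0.8, -0.3, 1.3, -1], [0.48 0.06 0.24]
[0.09, 0.1, 0.04, 1, -0.4, 1.5, -1], [0.48 0.05 0.24]
[0.09, 0.19, 0.05, 2.6, -0.6, 5, -1], [0.51 0.05 0.21]
[0.09, 0.21, 0.05, 2.9, -0.7, 5.6, -1], [0.51 0.05 0.2 ]
```

Call:
arm_command([
  [-0.03, -0.04, -0.06, -0.3, 0.2, -0.1, -1],
  [-0.03, -0.05, -0.09, -0.5, 0.3, -0.1, -1],
  [-0.07, -0.07, -0.12, 0.2, 0.2, 0.1, -1],
  [-0.1, -0.11, -0.15, 0.5, 0.3, 0.2, -1],
  [-0.13, -0.15, -0.19, 0.5, 0.4, 0.2, -1],
  [-0.16, -0.2, -0.23, 0.1, 0.4, 0.1, -1],
  [-0.17, -0.26, -0.27, -0.5, 0.3, -0.1, -1],
  [-0.2, -0.34, -0.26, -0.1, 0.5, 0.1, -1],
])

```text
time_s: 4.77
tcp_pos: [0.4683, 0.0608, 0.249]
ee_rot: [[-0.365, -0.851, 0.378], [-0.576, 0.526, 0.626], [-0.731, 0.011, -0.682]]
wrist_force: [-0.9, 0.6, -0.8]
gripper_width: 1.002
gripper_force: 0.0
```

Call:
arm_command([
  [0.01, -0.09, 0, -0.2, -0.1, -0.1, -1],
  [0.01, -0.13, -0.01, -0.4, -0.3, -0.2, -1],
  [0.07, -0.23, 0.04, -0.3, -0.1, 0, -1],
  [0.13, -0.3, 0.07, -0.4, -0.3, -0.2, -1],
  [0.22, -0.37, 0.12, -0.5, -0.1, 0, -1],
  [0.31, -0.42, 0.17, -0.5, -0.2, 0, -1],
  [0.36, -0.44, 0.2, -0.4, -0.3, -0.2, -1],
  [0.46, -0.48, 0.24, -0.7, -0.2, 0, -1],
])

```text
time_s: 5.43
tcp_pos: [0.4718, 0.0617, 0.2522]
ee_rot: [[-0.233, -0.476, 0.848], [-0.129, 0.88, 0.458], [-0.964, -0.003, -0.266]]
wrist_force: [1.4, 1.2, -1.5]
gripper_width: 1.002
gripper_force: 0.0
```

```bash
python3 go.py 32 8
```

```text
joints [ -25.6    2.4  -39.2 -102.8  -53.1   41. ] prev [ -25.3    2.4  -39.1 -102.2  -53.2   40.6] 45
[0.1, -0.02, 0.03, 0.2, 0.1, -0.1, -1], [0.47 0.06 0.25]
[0.14, -0.02, 0.04, 0.3, -0.1, -0.2, -1], [0.47 0.06 0.25]
[0.24, -0.02, 0.06, -0.1, -0, 0.1, -1], [0.47 0.06 0.25]
[0.33, -0.01, 0.09, 0, -0.1, 0.1, -1], [0.47 0.06 0.25]
[0.39, 0.01, 0.11, 0.3, -0.1, -0.2, -1], [0.47 0.06 0.25]
[0.47, 0.05, 0.14, 0.1, -0.3, -0, -1], [0.47 0.06 0.25]
[0.53, 0.09, 0.17, 0.2, -0.2, -0.1, -1], [0.47 0.06 0.25]
[0.55, 0.11, 0.19, 0.3, -0.1, -0.2, -1], [0.47 0.06 0.25]
```

Call:
arm_command([
  [0.1, -0.02, 0.03, 0.2, 0.1, -0.1, -1],
  [0.14, -0.02, 0.04, 0.3, -0.1, -0.2, -1],
  [0.24, -0.02, 0.06, -0.1, 0, 0.1, -1],
  [0.33, -0.01, 0.09, 0, -0.1, 0.1, -1],
  [0.39, 0.01, 0.11, 0.3, -0.1, -0.2, -1],
  [0.47, 0.05, 0.14, 0.1, -0.3, 0, -1],
  [0.53, 0.09, 0.17, 0.2, -0.2, -0.1, -1],
  [0.55, 0.11, 0.19, 0.3, -0.1, -0.2, -1],
])

```text
time_s: 6.1
tcp_pos: [0.4681, 0.0613, 0.2493]
ee_rot: [[-0.376, 0.084, 0.923], [0.035, 0.996, -0.076], [-0.926, 0.004, -0.377]]
wrist_force: [0.9, -0.4, 0.2]
gripper_width: 1.003
gripper_force: 0.0
```

Call:
arm_command([
  [0.04, 0.04, 0.02, 0.3, -0.1, 0.7, -1],
  [0.08, 0.09, 0.04, 0.8, -0.3, 1.3, -1],
  [0.09, 0.1, 0.04, 1, -0.4, 1.5, -1],
  [0.09, 0.15, 0.05, 1.8, -0.5, 3.2, -1],
  [0.09, 0.19, 0.05, 2.6, -0.6, 5, -1],
  [0.09, 0.21, 0.05, 2.9, -0.7, 5.6, -1],
  [0.09, 0.21, 0.05, 2.9, -0.7, 5.6, -1],
])

```text
time_s: 6.68
tcp_pos: [0.5104, 0.0499, 0.2007]
ee_rot: [[-0.552, 0.184, 0.813], [0.108, 0.983, -0.149], [-0.827, 0.005, -0.562]]
wrist_force: [-0.8, -0.2, 0.2]
gripper_width: 0.998
gripper_force: 0.0
```

Run:
```python
from kin import *
np.set_printoptions(precision=4,suppress=True)
print(sense()["joints"].round(1))
c=cam("wrist"); cv2.imwrite("pics/wrist3.png",c["pixels"])
h=cv2.cvtColor(c["pixels"],cv2.COLOR_BGR2HSV); m=cv2.inRange(h,(0,150,70),(8,255,255))|cv2.inRange(h,(172,150,70),(180,255,255))
k,l,s,ce=cv2.connectedComponentsWithStats(m)
for i in range(1,k):
    if s[i][4]>100: print(s[i],ce[i],onz(c,*ce[i],.168),onz(c,s[i][0],ce[i][1],.168),onz(c,s[i][0]+s[i][2],ce[i][1],.168))
R=orient(-11,52); t=np.array([.587,.035,.138]); delta(t-.07*R[:,2],R);delta(t,R)
```

```text
[ -14.3    2.9  -53.  -171.4  -21.8   83.8]
[ 243  221   71   34 2149] [277.8646 237.5756] [0.5827 0.036  0.168 ] [0.5774 0.0109 0.168 ] [0.5882 0.0622 0.168 ]
t 6.73 at [0.5094 0.0499 0.2007] rows>= 0.7 delta [0.009, 0.067, 0.0] [0.29, -0.01, 3.07]
t 6.73 at [0.5094 0.0499 0.2007] rows>= 2.4 delta [0.009, 0.067, 0.0] [0.75, -0.07, 10.06]
```

The lid is centred in the jaws. I'll go straight in along the fingers.

Call:
arm_command([
  [0.01, 0.05, 0, 0.3, 0, 2, -1],
  [0.01, 0.05, 0, 0.4, 0, 4, -1],
  [0.01, 0.05, 0, 0.5, 0, 6, -1],
  [0.01, 0.05, 0, 0.6, 0, 8, -1],
  [0.01, 0.05, 0, 0.7, 0, 9.3, -1],
  [0.01, 0.05, 0, 0.7, 0, 10, -1],
  [0.01, 0.05, 0, 0.7, 0, 10, -1],
])

```text
time_s: 7.32
tcp_pos: [0.5869, 0.0347, 0.1382]
ee_rot: [[-0.592, 0.194, 0.782], [0.116, 0.981, -0.155], [-0.798, -0.001, -0.603]]
wrist_force: [0.1, 0.6, 0.1]
gripper_width: 1.001
gripper_force: 0.0
```

Call:
arm_command([
  [0, 0, 0, 0, 0, 0, -0.2],
  [0, 0, 0, 0, 0, 0, 0.2],
  [0, 0, 0, 0, 0, 0, 0.6],
  [0, 0, 0, 0, 0, 0, 1],
  [0, 0, 0, 0, 0, 0, 1],
  [0, 0, 0, 0, 0, 0, 1],
  [0, 0, 0, 0, 0, 0, 1],
  [0, 0, 0, 0, 0, 0, 1],
])

```text
time_s: 7.98
tcp_pos: [0.5869, 0.0345, 0.1389]
ee_rot: [[-0.591, 0.194, 0.783], [0.116, 0.981, -0.155], [-0.798, -0.001, -0.602]]
wrist_force: [-2.6, 0.7, 2.8]
gripper_width: 0.564
gripper_force: 30.0
```

Run:
```python
from kin import *
np.set_printoptions(precision=1,suppress=True,linewidth=150)
s=sense(); print(s["joints"],s["tcp_pos"],s["wrist_force"]); q=s["joints"]; p=s["tcp_pos"]; E=s["ee_rot"]
# draw out then carry to mat: translate keeping lean, yaw free
print("off",E.T@np.array([0,0,1.]))
R1=E; 
from scipy.spatial.transform import Slerp
yaw0=np.degrees(np.arctan2(E[1,2],E[0,2])); lean=np.degrees(np.arccos(-E[2,2])); print(yaw0,lean)
for nm,pp,y in(("lift",p+[0,0,.012],yaw0),("o1",p+[-.06,.01,.02],yaw0),("o2",p+[-.11,.02,.03],yaw0),("o3",[.46,.12,.16],yaw0+8),("o4",[.44,.2,.14],yaw0+20),("m1",[.42,.28,.10],yaw0+30),("m2",[.417,.312,.07],yaw0+32),("m3",[.417,.312,.036],yaw0+32)):
    q,c=ik(np.array(pp),rz(y-yaw0)@E,q); print(nm,q,"%.1g"%c)
```

```text
[ -13.2   17.3  -48.3 -176.8  -28.6   88.4] [0.6 0.  0.1] [-2.6  0.7  2.8]
off [-0.8 -0.  -0.6]
-11.227827353581452 52.97935534153115
lift [ -13.2   15.6  -47.5 -176.5  -26.1   88.1] 1e-27
o1 [ -13.9   10.   -54.  -175.2  -27.    87.4] 2e-30
o2 [ -14.5    4.   -58.6 -174.   -25.6   86.6] 5e-23
o3 [  -6.7    5.3  -60.  -174.1  -28.3   87. ] 2e-28
o4 [   2.     9.7  -59.5 -169.9  -32.4   85.6] 1e-25
m1 [  12.3   19.7  -60.5 -172.4  -43.2   88.4] 2e-20
m2 [  17.4   26.8  -60.9 -176.5  -50.6   89.9] 1e-23
m3 [  17.    33.6  -61.3 -176.   -57.4   90.2] 0.001
```

Gripped at 49 mm. Next I'll plan the draw-out and placing with a reachable spot on the mat.

Run:
```python
from kin import *
np.set_printoptions(precision=1,suppress=True,linewidth=150)
s=sense(); p=s["tcp_pos"]; E=s["ee_rot"]; y0=0; q0=s["joints"]
for dy in(25,32,40):
  q=q0; Q=[]
  for pp,y in((p+[0,0,.012],0),(p+[-.06,.01,.02],0),(p+[-.105,.02,.03],2),([.475,.12,.16],dy*.3),([.465,.2,.14],dy*.65),([.445,.28,.09],dy*.9),([.435,.318,.06],dy),([.435,.318,.034],dy)):
    q,c=ik(np.array(pp),rz(y)@E,q); Q.append(q); 
    if c>1e-7: print("bad",y,pp,c)
  print(dy,Q[-2],Q[-1])
  if dy==32:
    out=[];pq=q0
    for a,b in zip([q0,*Q[:-1]],Q): out+=rows([a,b],per=4,vmax=.022)
    np.save("Q.npy",out); print(len(out))
Q=np.load("Q.npy"); emit(Q[:8],q0)
for a in range(8,len(Q),8): print(a); emit(Q[a:a+8],Q[a-1])
```

```text
bad 22.5 [0.445, 0.28, 0.09] 0.004821700260014652
bad 25 [0.435, 0.318, 0.06] 0.014315713466786102
bad 25 [0.435, 0.318, 0.034] 0.013984204304304668
25 [  18.7   29.   -60.  -181.2  -51.9   87.9] [  18.7   34.2  -60.7 -181.2  -57.9   87.7]
32 [  17.5   28.9  -58.7 -176.6  -50.6   89.9] [  17.5   34.3  -59.5 -176.8  -56.8   90.3]
25
40 [  12.5   28.3  -54.3 -161.9  -45.9   87.2] [  12.3   34.   -55.7 -163.4  -52.6   89.9]
[0, 0, -0, -1, -0, -0.7, -1], [0.6 0.  0.1]
[0, -0, -0, 0.1, -0.1, -2.7, -1], [0.6 0.  0.1]
[0, -0, -0, 1.2, -0.2, -4.6, -1], [0.5 0.  0.2]
[0, -0, 0, 2.1, -0.2, -6.1, -1], [0.5 0.  0.2]
[-0.02, -0, -0.01, 2.9, -0.1, -8.1, -1], [0.5 0.1 0.2]
[-0.03, -0, -0.02, 3.9, -0.1, -10.1, -1], [0.5 0.1 0.2]
[-0.03, -0, -0.02, 4, -0.1, -10.3, -1], [0.5 0.1 0.2]
[-0.06, -0, -0.05, 4.6, 2, -10.6, -1], [0.5 0.1 0.2]
8
[-0.04, -0, -0.03, 0.5, 2.2, -0.2, -1], [0.5 0.1 0.2]
[-0.07, -0, -0.05, 1.1, 4.3, -0.5, -1], [0.5 0.1 0.2]
[-0.07, -0, -0.05, 1.1, 4.3, -0.5, -1], [0.5 0.1 0.2]
[-0.11, -0, -0.09, 1.8, 6.4, -0.5, -1], [0.5 0.1 0.1]
[-0.15, -0, -0.12, 2.5, 8.5, -0.5, -1], [0.5 0.2 0.1]
[-0.2, -0, -0.15, 3.3, 10.6, -0.7, -1], [0.5 0.2 0.1]
[-0.23, -0, -0.17, 3.9, 12.1, -0.8, -1], [0.5 0.2 0.1]
[-0.26, 0, -0.19, 5, 14, -0.6, -1], [0.5 0.2 0.1]
16
[-0.03, -0, -0.02, 0.9, 1.9, 0.7, -1], [0.5 0.2 0.1]
[-0.05, 0, -0.04, 1.9, 3.8, 1.3, -1], [0.5 0.3 0.1]
[-0.07, 0, -0.06, 3, 5.7, 1.8, -1], [0.5 0.3 0.1]
[-0.08, 0, -0.07, 3.4, 6.3, 2, -1], [0.5 0.3 0.1]
[-0.1, 0, -0.08, 4.5, 8, 2.8, -1], [0.4 0.3 0.1]
[-0.12, 0, -0.1, 5.7, 9.8, 3.5, -1], [0.4 0.3 0.1]
[-0.13, 0, -0.1, 6, 10.2, 3.6, -1], [0.4 0.3 0.1]
[-0.13, 0, -0.1, 7.7, 10.2, 5, -1], [0.4 0.3 0. ]
24
[0, 0, -0, 0.3, -0, 0.2, -1], [0.4 0.3 0. ]
```

Call:
arm_command([
  [0, 0, 0, -0.5, 0, -0.4, 1],
  [0, 0, 0, -1, 0, -0.7, 1],
  [0, 0, 0, 0.1, -0.1, -2.7, 1],
  [0, 0, 0, 1.2, -0.2, -4.6, 1],
  [0, 0, 0, 2.1, -0.2, -6.1, 1],
  [-0.02, 0, -0.01, 2.9, -0.1, -8.1, 1],
  [-0.03, 0, -0.02, 4, -0.1, -10.3, 1],
  [-0.06, 0, -0.05, 4.6, 2, -10.6, 1],
])

```text
time_s: 8.65
tcp_pos: [0.4772, 0.0756, 0.1666]
ee_rot: [[-0.6, 0.117, 0.792], [0.065, 0.993, -0.097], [-0.798, -0.007, -0.603]]
wrist_force: [0.5, 0.7, -2.6]
gripper_width: 0.563
gripper_force: 30.0
```

Call:
arm_command([
  [-0.04, 0, -0.03, 0.5, 2.2, -0.2, 1],
  [-0.07, 0, -0.05, 1.1, 4.3, -0.5, 1],
  [-0.11, 0, -0.09, 1.8, 6.4, -0.5, 1],
  [-0.15, 0, -0.12, 2.5, 8.5, -0.5, 1],
  [-0.2, 0, -0.15, 3.3, 10.6, -0.7, 1],
  [-0.23, 0, -0.17, 3.9, 12.1, -0.8, 1],
  [-0.26, 0, -0.19, 5, 14, -0.6, 1],
])

```text
time_s: 9.23
tcp_pos: [0.4628, 0.2195, 0.1299]
ee_rot: [[-0.589, -0.204, 0.782], [-0.123, 0.979, 0.163], [-0.799, 0.0, -0.602]]
wrist_force: [0.2, 0.3, -2.6]
gripper_width: 0.562
gripper_force: 30.0
```

Run:
```python
from kin import *
s=sense(); print(s["joints"].round(1),s["tcp_pos"].round(3),s["wrist_force"].round(1),s["gripper_width"],s["gripper_force"])
Q=np.load("Q.npy"); emit(Q[16:]); R=fk(Q[-1])[1]; print(R.round(3).tolist())
C=cam("scene"); cv2.imwrite("pics/s4.png",cv2.resize(C["pixels"][190:340,250:400],None,fx=4,fy=4))
```

```text
[   3.8   13.6  -56.  -168.2  -32.9   84.9] [0.463 0.219 0.13 ] [ 0.2  0.3 -2.6] 0.5617588408730538 29.994365078309784
[-0.03, 0, -0.01, 1, 1.9, 0.7, -1], [0.46 0.24 0.12]
[-0.05, 0, -0.03, 2, 3.8, 1.3, -1], [0.45 0.26 0.11]
[-0.07, 0, -0.05, 3.1, 5.7, 1.8, -1], [0.45 0.27 0.09]
[-0.08, 0, -0.06, 3.5, 6.3, 2, -1], [0.45 0.28 0.09]
[-0.1, 0, -0.08, 4.6, 8.1, 2.8, -1], [0.44 0.3  0.08]
[-0.12, 0, -0.09, 5.7, 9.8, 3.5, -1], [0.44 0.31 0.06]
[-0.12, 0, -0.1, 6, 10.2, 3.6, -1], [0.44 0.32 0.06]
[-0.13, 0, -0.1, 7.8, 10.2, 5, -1], [0.44 0.32 0.04]
[-0.12, 0, -0.1, 8.1, 10.2, 5.2, -1], [0.44 0.32 0.03]
[[-0.563, -0.355, 0.747], [-0.214, 0.935, 0.283], [-0.798, -0.001, -0.602]]
```

View pics/s4.png

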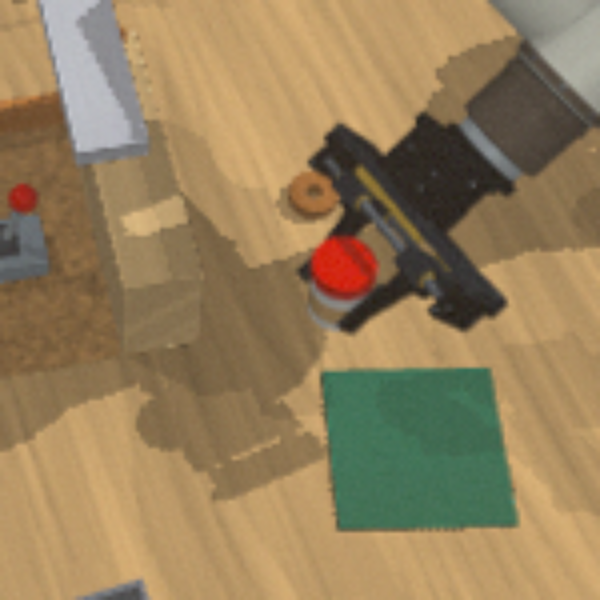

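The tub is held upright beside the mat, at (343,270) in the crop, and the washer is untouched. I'll lower it over the mat.

Call:
arm_command([
  [-0.03, 0, -0.01, 1, 1.9, 0.7, 1],
  [-0.05, 0, -0.03, 2, 3.8, 1.3, 1],
  [-0.07, 0, -0.05, 3.1, 5.7, 1.8, 1],
  [-0.1, 0, -0.08, 4.6, 8.1, 2.8, 1],
  [-0.12, 0, -0.09, 5.7, 9.8, 3.5, 1],
  [-0.12, 0, -0.1, 6, 10.2, 3.6, 1],
  [-0.12, 0, -0.1, 7, 10.2, 4.4, 1],
  [-0.12, 0, -0.1, 7.4, 10.2, 4.7, 1],
])

```text
time_s: 9.95
tcp_pos: [0.4345, 0.3174, 0.0405]
ee_rot: [[-0.565, -0.352, 0.746], [-0.218, 0.936, 0.277], [-0.796, -0.007, -0.606]]
wrist_force: [0.1, 0.3, -3.3]
gripper_width: 0.566
gripper_force: 30.0
```

Run:
```python
from kin import *
s=sense(); p=s["tcp_pos"];E=s["ee_rot"]; print(p.round(4),s["joints"].round(1),s["wrist_force"].round(1)); z=E.T@[0,0,-1]; print("down axis",z.round(3), "to .0325: cm", (p[2]-.0325)*100)
m=rz(-16.6)[:2,:2].T@(p[:2]-[.417,.3116]); print("in mat",m)
```

```text
[0.4345 0.3174 0.0405] [  17.7   32.7  -59.5 -177.4  -54.9   90.6] [ 0.1  0.3 -3.3]
down axis [0.796 0.007 0.606] to .0325: cm 0.803538427755509
in mat [0.01514945 0.01054072]
```

Call:
arm_command([
  [0, 0, 0, 0.2, 0, 0.15, 1],
  [0, 0, 0, 0.4, 0, 0.3, 1],
  [0, 0, 0, 0.5, 0, 0.4, 1],
  [0, 0, 0, 0.6, 0, 0.45, 1],
  [0, 0, 0, 0.65, 0, 0.5, 1],
  [0, 0, 0, 0.65, 0, 0.5, 1],
])

```text
time_s: 10.45
tcp_pos: [0.4349, 0.3172, 0.0337]
ee_rot: [[-0.563, -0.352, 0.748], [-0.217, 0.936, 0.277], [-0.798, -0.006, -0.603]]
wrist_force: [0.3, 0.1, -3.2]
gripper_width: 0.564
gripper_force: 30.0
```

Not yet in contact. I'll creep down.

Call:
arm_command([
  [0, 0, 0, 0.04, 0, 0.03, 1],
  [0, 0, 0, 0.08, 0, 0.06, 1],
  [0, 0, 0, 0.12, 0, 0.09, 1],
  [0, 0, 0, 0.12, 0, 0.09, 1],
])

```text
time_s: 10.78
tcp_pos: [0.435, 0.3174, 0.033]
ee_rot: [[-0.561, -0.353, 0.749], [-0.217, 0.936, 0.278], [-0.799, -0.006, -0.601]]
wrist_force: [-1.2, -3.8, 5.9]
gripper_width: 0.564
gripper_force: 30.0
```

Contact, about 9 N. Release, then back straight out.

Call:
arm_command([
  [0, 0, 0, 0, 0, 0, 0],
  [0, 0, 0, 0, 0, 0, -0.3],
  [0, 0, 0, 0, 0, 0, -0.6],
  [0, 0, 0, 0, 0, 0, -1],
  [0, 0, 0, 0, 0, 0, -1],
  [0, 0, 0, 0, 0, 0, -1],
])

```text
time_s: 11.28
tcp_pos: [0.4349, 0.3175, 0.0318]
ee_rot: [[-0.563, -0.353, 0.747], [-0.218, 0.936, 0.278], [-0.797, -0.006, -0.604]]
wrist_force: [0.3, -0.3, 0.7]
gripper_width: 0.859
gripper_force: 0.0
```

Run:
```python
from kin import *
np.set_printoptions(precision=1,suppress=True,linewidth=150)
s=sense(); p=s["tcp_pos"];E=s["ee_rot"]; print(s["gripper_width"],s["wrist_force"]); q=s["joints"]
C=cam("scene"); h=cv2.cvtColor(C["pixels"],cv2.COLOR_BGR2HSV); m=cv2.inRange(h,(0,150,70),(8,255,255))[200:340,300:400]; mm=cv2.moments(m); u=mm["m10"]/mm["m00"]+300; v=mm["m01"]/mm["m00"]+200; print(u,v,onz(C,u,v,.066)*1000)
for d in(.04,.08,.10,.12,.14):
    a,c=ik(p-d*E[:,2],E,q); print(d,a,"%.1g"%c,p-d*E[:,2])
    a,c=ik(p-d*E[:,2]+[0,0,.06*d/.14],E,q); print(" up",d,a,"%.1g"%c)
```

```text
0.858563294786293 [ 0.3 -0.3  0.7]
351.9811320754717 294.47641509433964 [434.5 315.6  66. ]
0.04 [  16.4   28.3  -61.3 -174.8  -51.4   89.7] 0.005 [0.4 0.3 0.1]
 up 0.04 [  16.7   25.   -61.3 -175.3  -48.5   89.6] 0.002
0.08 [  14.2   20.   -61.3 -169.4  -41.9   86.5] 0.02 [0.4 0.3 0.1]
 up 0.08 [  15.4   13.7  -61.3 -171.4  -36.9   86.7] 0.005
0.1 [  13.2   15.6  -61.3 -166.3  -37.3   84.2] 0.03 [0.4 0.3 0.1]
 up 0.1 [  15.1    8.   -61.3 -169.8  -31.5   85. ] 0.004
0.12 [  12.5   11.   -61.3 -163.2  -32.8   81.4] 0.03 [0.3 0.3 0.1]
 up 0.12 [  15.3    2.4  -61.3 -169.   -26.2   83.7] 0.002
0.14 [  12.2    6.3  -61.3 -160.2  -28.6   78.3] 0.03 [0.3 0.3 0.1]
 up 0.14 [  16.    -3.2  -61.3 -169.4  -21.    83.2] 0.0002
```

The joint 3 limit blocks a straight pull-back. Lifting vertically is free of contact, so I'll check that and plan the swing back to a tool-down pose.

Run:
```python
from kin import *
np.set_printoptions(precision=1,suppress=True,linewidth=150)
s=sense(); p=s["tcp_pos"];E=s["ee_rot"]; q=s["joints"]; Q=[]
for pp,R in((p+[0,0,.03],E),(p+[0,0,.07],E),(p+[0,0,.12],E),(p+[0,0,.18],E)):
    q,c=ik(pp,R,q); print(q,"%.1g"%c); Q.append(q)
P=np.array([.45,.20,.28])
for pos,y,l in(([.45,.25,.25],24,58),(P,35,66),(P,50,64),(P,60,54),(P,62,42),(P,50,30),(P,30,22),([.42,0.1,.30],15,12),([.42,-.1,.30],0,0),([.43,-.27,.26],0,0)):
    q,c=ik(np.array(pos),orient(y,l),q); Q.append(q); print(y,l,q,"" if c<1e-6 else "BAD %.1g"%c)
out=[]
for a,b in zip([s["joints"],*Q[:-1]],Q): out+=rows([a,b],per=6.8,vmax=.038)
np.save("Q.npy",out); print(len(out))
np.set_printoptions(precision=2,suppress=True)
emit(out[:8],s["joints"]); print(); emit(out[8:16],out[7])
```

```text
[  17.7   28.5  -58.8 -177.2  -50.1   90.3] 4e-24
[  17.7   20.7  -56.8 -176.7  -40.4   89.6] 8e-31
[  17.7   11.9  -53.3 -175.5  -28.1   88.1] 2e-25
[  18.     3.1  -47.2 -171.7  -13.3   83.8] 4e-24
24 58 [  14.5   -2.4  -37.2 -126.8   -9.1   41.8] BAD 0.02
35 66 [ 12.9  -7.5 -32.7 -88.5 -20.1   7.8] 
50 64 [  6.8  -3.6 -28.3 -78.5 -38.9   7.7] 
60 54 [ 14.1  -2.4 -23.  -58.7 -42.8  -8.4] 
62 42 [ 25.4  -2.8 -22.2 -37.3 -41.1 -31.2] 
50 30 [ 39.5  -4.2 -28.4  -8.8 -36.6 -73.7] 
30 22 [  46.4   -3.2  -31.6    9.3  -40.8 -112.4] 
15 12 [  38.4   -6.3  -27.9    5.6  -57.5 -116. ] 
0 0 [  8.3   0.3 -18.8   0.  -70.9 -98.3] 
0 0 [-13.8   9.8 -14.    0.  -66.3 -76.2] 
52
[0, -0, -0, -2.4, -0, -1.8, -1], [0.43 0.32 0.06]
[-0, -0, 0, -5, -0, -3.8, -1], [0.44 0.32 0.09]
[-0, -0, -0, -5.6, -0, -4.2, -1], [0.43 0.32 0.1 ]
[-0, -0, 0, -8.2, -0, -6.1, -1], [0.44 0.32 0.13]
[0, 0, -0, -9.6, -0.1, -7.2, -1], [0.43 0.32 0.15]
[-0, 0, 0, -12.2, 0, -9, -1], [0.44 0.32 0.18]
[0, 0, -0, -14.3, -0.1, -10.9, -1], [0.43 0.32 0.21]
[-0.02, -0.03, -0, -14.6, -0.3, -11.5, -1], [0.43 0.31 0.22]

[-0.01, -0.03, -0, -0.2, -0.6, -0.5, -1], [0.43 0.31 0.22]
[-0.02, -0.05, -0.01, -0.4, -1.7, -1, -1], [0.43 0.3  0.23]
[-0.02, -0.08, -0.01, -0.7, -3.2, -1.3, -1], [0.44 0.28 0.23]
[-0.02, -0.1, -0.02, -1.2, -5.1, -1.7, -1], [0.44 0.26 0.24]
[-0.02, -0.11, -0.03, -1.5, -6.3, -1.9, -1], [0.45 0.25 0.24]
[-0.06, -0.15, -0.04, -2.1, -7.1, -2.6, -1], [0.45 0.24 0.25]
[-0.1, -0.18, -0.06, -2.7, -8, -3.4, -1], [0.45 0.23 0.26]
[-0.14, -0.2, -0.08, -3.1, -9.1, -4.2, -1], [0.45 0.22 0.27]
```

Run:
```python
from kin import *
np.set_printoptions(precision=1,suppress=True,linewidth=150)
s=sense(); p=s["tcp_pos"];E=s["ee_rot"]; q=s["joints"]; Q=[]
for pp,R in((p+[0,0,.03],E),(p+[0,0,.07],E),(p+[0,0,.12],E)):
    q,c=ik(pp,R,q); Q.append(q)
P=np.array([.45,.20,.28])
for pos,y,l in(([.44,.31,.19],27,62),([.45,.27,.23],38,70),(P,48,70),(P,58,60),(P,62,48),(P,52,34),(P,30,22),([.42,0.1,.30],15,12),([.42,-.1,.30],0,0),([.44,-.27,.26],0,0)):
    q,c=ik(np.array(pos),orient(y,l),q); Q.append(q); print(y,l,q,"" if c<1e-6 else "BAD %.1g"%c)
out=[]
for a,b in zip([s["joints"],*Q[:-1]],Q): out+=rows([a,b],per=6.8,vmax=.038)
np.save("Q.npy",out); print(len(out))
np.set_printoptions(precision=2,suppress=True)
for a in range(0,len(out),8): print(a);emit(out[a:a+8],out[a-1] if a else s["joints"])
```

```text
27 62 [  12.3    8.7  -49.4 -154.9  -31.8   75.3] 
38 70 [   4.7    4.5  -40.7 -121.6  -37.3   50.4] 
48 70 [ -0.6  -1.9 -31.5 -90.7 -44.8  22.2] 
58 60 [  8.   -1.8 -24.6 -69.7 -45.    3.1] 
62 48 [ 19.6  -2.5 -22.  -48.2 -42.3 -19. ] 
52 34 [ 37.3  -4.8 -28.3 -14.6 -34.2 -65.6] 
30 22 [  46.4   -3.2  -31.6    9.3  -40.8 -112.4] 
15 12 [  38.4   -6.3  -27.9    5.6  -57.5 -116. ] 
0 0 [  8.3   0.3 -18.8   0.  -70.9 -98.3] 
0 0 [-13.5  10.6 -12.9   0.  -66.5 -76.5] 
49
0
[0, -0, -0, -2.4, -0, -1.8, -1], [0.43 0.32 0.06]
[-0, -0, 0, -5, -0, -3.8, -1], [0.44 0.32 0.09]
[-0, -0, -0, -5.6, -0, -4.2, -1], [0.43 0.32 0.1 ]
[-0, -0, 0, -8.2, -0, -6.1, -1], [0.44 0.32 0.13]
[0, 0, -0, -9.6, -0.1, -7.2, -1], [0.43 0.32 0.15]
[-0.04, -0.07, -0.02, -11, -0.3, -8, -1], [0.44 0.32 0.17]
[-0.07, -0.13, -0.04, -12.2, -0.7, -8.9, -1], [0.44 0.31 0.18]
[-0.1, -0.16, -0.05, -12.7, -1, -9.4, -1], [0.44 0.31 0.19]
8
[-0.04, -0.05, -0.01, -1.2, -0.6, -0.5, -1], [0.44 0.31 0.2 ]
[-0.09, -0.09, -0.03, -2.1, -1.4, -1.2, -1], [0.45 0.3  0.21]
[-0.13, -0.12, -0.05, -2.7, -2.5, -1.9, -1], [0.45 0.29 0.22]
[-0.1
[... 1518 characters left out ...]
9]
[0.18, 0.24, 0.42, 6.5, -5.5, -6.1, -1], [0.42 0.1  0.3 ]
[0.2, 0.28, 0.47, 8.2, -8.8, -7, -1], [0.43 0.06 0.3 ]
[0.21, 0.31, 0.52, 10.2, -12, -8.1, -1], [0.43 0.02 0.3 ]
40
[0.01, 0.04, 0.05, 0.6, -3.8, -0, -1], [ 0.43 -0.02  0.3 ]
[0.01, 0.08, 0.1, 1.5, -7.5, -0.1, -1], [ 0.43 -0.05  0.3 ]
[-0, 0.12, 0.15, 2.7, -11.2, -0.2, -1], [ 0.42 -0.09  0.3 ]
[-0, 0.13, 0.16, 3, -12, -0.3, -1], [ 0.42 -0.1   0.3 ]
[-0, 0.13, 0.16, 2.7, -15.7, 0.6, -1], [ 0.43 -0.14  0.29]
[-0, 0.13, 0.16, 2.7, -19.5, 1.5, -1], [ 0.44 -0.17  0.28]
[-0, 0.13, 0.16, 3, -23.2, 2.4, -1], [ 0.44 -0.21  0.27]
[-0, 0.13, 0.16, 3.7, -26.9, 3.3, -1], [ 0.44 -0.25  0.27]
48
[-0, 0, 0, 0.2, -2.2, 0.6, -1], [ 0.44 -0.27  0.26]
```

Call:
arm_command([
  [0, 0, 0, 0, 0, 0, -1],
  [0, 0, 0, -1.5, 0, -1.1, -1],
  [0, 0, 0, -3.6, 0, -2.7, -1],
  [0, 0, 0, -5.6, 0, -4.2, -1],
  [0, 0, 0, -8.2, 0, -6.1, -1],
  [0, 0, 0, -9.6, -0.1, -7.2, -1],
  [-0.07, -0.13, -0.04, -12.2, -0.7, -8.9, -1],
  [-0.1, -0.16, -0.05, -12.7, -1, -9.4, -1],
])

```text
time_s: 12.0
tcp_pos: [0.4395, 0.3102, 0.1936]
ee_rot: [[-0.412, -0.457, 0.788], [-0.208, 0.889, 0.407], [-0.887, 0.004, -0.461]]
wrist_force: [0.2, 0.6, -0.5]
gripper_width: 0.998
gripper_force: 0.0
```

Run:
```python
from kin import *
s=sense(); print(s["joints"].round(1),np.load("Q.npy")[7].round(1))
C=cam("scene"); h=cv2.cvtColor(C["pixels"],cv2.COLOR_BGR2HSV); m=cv2.inRange(h,(0,150,70),(8,255,255))[200:340,300:400]; k,l,st,ce=cv2.connectedComponentsWithStats(m)
for i in range(1,k): print(st[i],ce[i]+[300,200],(onz(C,*(ce[i]+[300,200]),.066)*1000).round(1))
emit(np.load("Q.npy")[8:16])
```

```text
[  12.2    8.3  -49.2 -154.   -31.9   74.4] [  12.3    8.7  -49.4 -154.9  -31.8   75.3]
[ 44  87  17  16 210] [352.07619048 294.5       ] [434.2 315.7  66. ]
[-0.03, -0.04, -0.01, -1.1, -0.6, -0.2, -1], [0.44 0.31 0.2 ]
[-0.08, -0.08, -0.02, -2, -1.4, -0.8, -1], [0.45 0.3  0.21]
[-0.12, -0.11, -0.04, -2.6, -2.5, -1.6, -1], [0.45 0.29 0.22]
[-0.16, -0.13, -0.07, -3, -3.9, -2.3, -1], [0.45 0.27 0.23]
[-0.16, -0.13, -0.07, -3, -4, -2.4, -1], [0.45 0.27 0.23]
[-0.21, -0.15, -0.09, -4.1, -5.2, -3.6, -1], [0.45 0.26 0.25]
[-0.26, -0.16, -0.1, -4.9, -6.7, -4.9, -1], [0.45 0.24 0.26]
[-0.3, -0.15, -0.12, -5.5, -8.5, -6.3, -1], [0.45 0.22 0.27]
```

The tub stands at (0.434,0.316) on the mat, unmoved since release. Now I'll run the path back to tool-down over the stick.

Call:
arm_command([
  [-0.04, -0.05, -0.01, -1.2, -0.6, -0.5, -1],
  [-0.09, -0.09, -0.03, -2.1, -1.4, -1.2, -1],
  [-0.13, -0.12, -0.05, -2.7, -2.5, -1.9, -1],
  [-0.17, -0.14, -0.08, -3.1, -3.9, -2.6, -1],
  [-0.18, -0.14, -0.08, -3.1, -4, -2.7, -1],
  [-0.23, -0.16, -0.09, -4.2, -5.2, -3.9, -1],
  [-0.27, -0.17, -0.11, -5, -6.6, -5.2, -1],
  [-0.31, -0.16, -0.13, -5.6, -8.4, -6.6, -1],
])

```text
time_s: 12.72
tcp_pos: [0.4483, 0.2198, 0.269]
ee_rot: [[-0.23, -0.723, 0.652], [-0.224, 0.691, 0.687], [-0.947, 0.012, -0.321]]
wrist_force: [0.5, 0.5, -0.1]
gripper_width: 1.001
gripper_force: 0.0
```

Call:
arm_command([
  [-0.03, 0.02, -0.01, -0.4, -1.4, -1.7, -1],
  [-0.1, 0.09, -0.04, -0.2, -1, -1.7, -1],
  [-0.16, 0.15, -0.07, -0.2, -1.1, -1.7, -1],
  [-0.19, 0.2, -0.09, -0.4, -1.4, -1.7, -1],
  [-0.22, 0.28, -0.1, 0.1, -1.1, -1.9, -1],
  [-0.23, 0.35, -0.12, 0, -1.2, -1.9, -1],
  [-0.24, 0.4, -0.14, -0.4, -1.4, -1.7, -1],
  [-0.22, 0.47, -0.12, 0.4, -1.4, -2.1, -1],
])

```text
time_s: 13.38
tcp_pos: [0.4459, 0.1963, 0.2734]
ee_rot: [[-0.366, -0.869, 0.332], [-0.612, 0.493, 0.618], [-0.702, 0.023, -0.712]]
wrist_force: [0.7, 0.0, 0.2]
gripper_width: 1.001
gripper_force: 0.0
```

Call:
arm_command([
  [0.01, 0.06, 0.03, 0.5, 0, 0, -1],
  [0.03, 0.1, 0.05, 0.7, -0.1, 0, -1],
  [0.06, 0.14, 0.07, 0.4, -0.2, -0.1, -1],
  [0.09, 0.17, 0.09, -0.2, -0.2, -0.1, -1],
  [0.11, 0.18, 0.1, -0.9, -0.2, -0.1, -1],
  [0.13, 0.22, 0.16, -0.6, -0.1, 0, -1],
  [0.15, 0.27, 0.22, -0.5, -0.1, 0, -1],
  [0.19, 0.3, 0.28, -0.4, -0.1, 0, -1],
])

```text
time_s: 14.05
tcp_pos: [0.4462, 0.1975, 0.2742]
ee_rot: [[-0.686, -0.655, 0.316], [-0.575, 0.755, 0.315], [-0.445, 0.034, -0.895]]
wrist_force: [0.3, 0.4, -0.1]
gripper_width: 1.0
gripper_force: 0.0
```

```bash
python3 go.py 32 8
```

```text
joints [ 42.2  -4.1 -30.5  -2.  -37.1 -90.5] prev [ 42.1  -4.  -30.1  -2.  -37.7 -90.2] 49
[0.04, 0.04, 0.06, -0.2, -0.1, -0.1, -1], [0.45 0.2  0.28]
[0.08, 0.06, 0.12, -0.4, -0.1, -0.2, -1], [0.45 0.2  0.28]
[0.11, 0.07, 0.16, -0.7, -0, -0.3, -1], [0.45 0.2  0.28]
[0.14, 0.13, 0.25, 1.7, -2.4, -2.3, -1], [0.44 0.16 0.29]
[0.16, 0.19, 0.34, 4.2, -4.3, -4.4, -1], [0.43 0.13 0.29]
[0.18, 0.24, 0.42, 6.3, -5.6, -6.2, -1], [0.42 0.1  0.3 ]
[0.2, 0.28, 0.47, 8, -8.9, -7.1, -1], [0.43 0.06 0.3 ]
[0.21, 0.32, 0.52, 9.9, -12.1, -8.2, -1], [0.43 0.02 0.3 ]
```

Call:
arm_command([
  [0.04, 0.04, 0.06, -0.2, -0.1, -0.1, -1],
  [0.08, 0.06, 0.12, -0.4, -0.1, -0.2, -1],
  [0.11, 0.07, 0.16, -0.7, 0, -0.3, -1],
  [0.14, 0.13, 0.25, 1.7, -2.4, -2.3, -1],
  [0.16, 0.19, 0.34, 4.2, -4.3, -4.4, -1],
  [0.18, 0.24, 0.42, 6.3, -5.6, -6.2, -1],
  [0.2, 0.28, 0.47, 8, -8.9, -7.1, -1],
  [0.21, 0.32, 0.52, 9.9, -12.1, -8.2, -1],
])

```text
time_s: 14.72
tcp_pos: [0.4314, 0.0228, 0.2997]
ee_rot: [[-0.978, -0.162, 0.13], [-0.162, 0.987, 0.007], [-0.129, -0.014, -0.992]]
wrist_force: [0.7, 0.2, 0.0]
gripper_width: 0.996
gripper_force: 0.0
```

Call:
arm_command([
  [0.01, 0.04, 0.05, 0.6, -3.8, 0, -1],
  [0.01, 0.08, 0.1, 1.5, -7.5, -0.1, -1],
  [0, 0.12, 0.15, 2.7, -11.2, -0.2, -1],
  [0, 0.13, 0.16, 2.7, -15, 0.6, -1],
  [0, 0.13, 0.16, 2.7, -19, 1.5, -1],
  [0, 0.13, 0.16, 3, -23, 2.4, -1],
  [0, 0.13, 0.16, 3.7, -27, 3.3, -1],
  [0, 0.13, 0.16, 3.7, -27, 3.3, -1],
])

```text
time_s: 15.38
tcp_pos: [0.4427, -0.2532, 0.2629]
ee_rot: [[-1.0, 0.005, -0.003], [0.005, 1.0, -0.002], [0.003, -0.002, -1.0]]
wrist_force: [-0.3, 0.5, -0.8]
gripper_width: 0.999
gripper_force: 0.0
```

Run:
```python
from kin import *
np.set_printoptions(precision=4,suppress=True,linewidth=150)
print(sense()["joints"].round(1)); 
W=cam("wrist"); S=cam("side"); cv2.imwrite("pics/w5.png",W["pixels"])
for c in (W,S):
    h=cv2.cvtColor(c["pixels"],cv2.COLOR_BGR2HSV); m=cv2.inRange(h,(105,110,40),(125,255,255)); k,l,s,ce=cv2.connectedComponentsWithStats(m)
    for i in range(1,k):
        if s[i][4]>200:
            r=cv2.minAreaRect(np.argwhere(l==i)[:,::-1].astype(np.float32)); print(s[i],ce[i],r,"z.107",[onz(c,*x,.107)[:2] for x in cv2.boxPoints(r)],onz(c,*ce[i],.105))
```

```text
[-11.4   9.9 -13.4   0.1 -66.8 -78.9]
[  0  99  55  16 205] [ 30.3659 106.0927] ((26.705888748168945, 106.82353973388672), (4.850712299346924, 55.298118591308594), 75.96376037597656) z.107 [array([ 0.3646, -0.5023]), array([ 0.3534, -0.4522]), array([ 0.3574, -0.4519]), array([ 0.3686, -0.5022])] [ 0.3603 -0.4751  0.105 ]
[ 206  134   27  132 2824] [219.4051 198.9504] ((219.54981994628906, 199.52195739746094), (131.9163360595703, 22.1444034576416), 87.20729064941406) z.107 [array([ 0.3856, -0.3195]), array([ 0.3848, -0.2994]), array([ 0.5153, -0.2989]), array([ 0.5164, -0.3214])] [ 0.4468 -0.3103  0.105 ]
[261 308  59  26 420] [289.9881 320.3   ] ((290.0712890625, 320.27508544921875), (6.984551429748535, 60.73727798461914), 70.70995330810547) z.107 [array([ 0.3848, -0.3042]), array([ 0.5311, -0.3057]), array([ 0.5286, -0.3242]), array([ 0.3837, -0.3222])] [ 0.4564 -0.313   0.105 ]
```

View pics/w5.png

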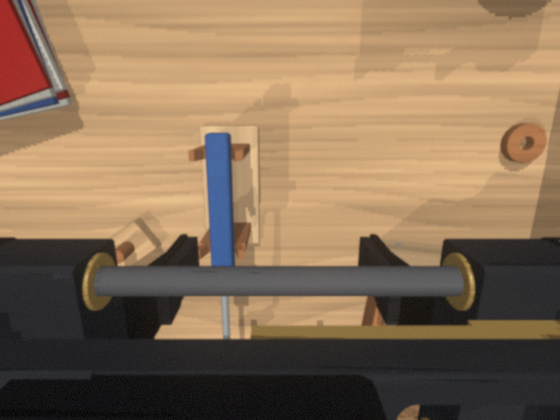

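The wrist view shows the handle at (219,200), free between the forks, with nothing else near. The stick origin is about (0.458,-0.310) and its yaw about -0.5°. I'll move over it and descend.

Run:
```python
from kin import *
delta([.463,-.310,.20],orient(-.5,0)); delta([.463,-.310,.096],orient(-.5,0))
```

```text
t 15.48 at [ 0.4432 -0.2499  0.2648] rows>= 2.2 delta [-0.002, -0.0, 0.007] [-1.99, -6.0, 6.5]
t 15.48 at [ 0.4432 -0.2499  0.2648] rows>= 4.3 delta [-0.002, -0.0, 0.007] [-1.99, -5.97, 16.9]
```

Call:
arm_command([
  [0, 0, 0.007, -0.7, -2, 2, -1],
  [0, 0, 0.007, -1.4, -4, 4, -1],
  [0, 0, 0.007, -2, -6, 6.5, -1],
  [0, 0, 0.007, -2, -6, 7.5, -1],
  [0, 0, 0.007, -2, -6, 7.5, -1],
  [0, 0, 0.007, -2, -6, 7.5, -1],
])

```text
time_s: 15.98
tcp_pos: [0.4646, -0.3085, 0.1926]
ee_rot: [[-1.0, 0.004, 0.003], [0.004, 1.0, -0.005], [-0.003, -0.005, -1.0]]
wrist_force: [-0.3, 0.5, 0.1]
gripper_width: 0.998
gripper_force: 0.0
```

Run:
```python
from kin import *
np.set_printoptions(precision=4,suppress=True,linewidth=150)
c=cam("wrist")
h=cv2.cvtColor(c["pixels"],cv2.COLOR_BGR2HSV); m=cv2.inRange(h,(105,110,40),(125,255,255)); k,l,s,ce=cv2.connectedComponentsWithStats(m)
for i in range(1,k):
    if s[i][4]>600:
        r=cv2.minAreaRect(np.argwhere(l==i)[:,::-1].astype(np.float32)); print(s[i],ce[i],[onz(c,*x,.107)[:2] for x in cv2.boxPoints(r)])
delta([.463,-.310,.096],orient(-.5,0))
```

```text
[ 261  106   29  160 4060] [274.4404 188.786 ] [array([ 0.386 , -0.3204]), array([ 0.3861, -0.3014]), array([ 0.5041, -0.3008]), array([ 0.5041, -0.3225])]
t 16.03 at [ 0.4652 -0.3087  0.1937] rows>= 2.3 delta [-0.006, 0.005, 0.005] [0.27, -0.07, 9.77]
```

Call:
arm_command([
  [-0.005, 0.005, 0.005, 0.2, -0.1, 2.5, -1],
  [-0.005, 0.005, 0.005, 0.3, -0.2, 5, -1],
  [-0.005, 0.005, 0.005, 0.3, -0.2, 7.5, -1],
  [-0.005, 0.005, 0.005, 0.3, -0.2, 9.2, -1],
  [-0.005, 0.005, 0.005, 0.3, -0.2, 9.7, -1],
  [-0.005, 0.005, 0.005, 0.3, -0.2, 9.7, -1],
])

```text
time_s: 16.53
tcp_pos: [0.4622, -0.3117, 0.0961]
ee_rot: [[-1.0, 0.009, -0.002], [0.009, 1.0, -0.001], [0.002, -0.001, -1.0]]
wrist_force: [1.1, 0.2, 1.5]
gripper_width: 1.001
gripper_force: 0.0
```

Call:
arm_command([
  [0, 0, 0, 0, 0, 0, 0],
  [0, 0, 0, 0, 0, 0, 0.4],
  [0, 0, 0, 0, 0, 0, 0.7],
  [0, 0, 0, 0, 0, 0, 1],
  [0, 0, 0, 0, 0, 0, 1],
  [0, 0, 0, 0, 0, 0, 1],
  [0, 0, 0, 0, 0, 0, 1],
  [0, 0, 0, 0, 0, 0, 1],
])

```text
time_s: 17.2
tcp_pos: [0.462, -0.3127, 0.0958]
ee_rot: [[-1.0, 0.011, -0.001], [0.011, 1.0, -0.001], [0.001, -0.001, -1.0]]
wrist_force: [0.5, 0.3, 0.7]
gripper_width: 0.476
gripper_force: 0.0
```

Run:
```python
from kin import *
np.set_printoptions(precision=1,suppress=True,linewidth=150)
s=sense(); print(s["gripper_width"]*87,s["tcp_pos"],s["wrist_force"]); p=s["tcp_pos"]; q=s["joints"]; E=s["ee_rot"]
u=np.array([.994,-.110,0]); v=np.array([.110,.994,0]); g=np.array([.583,.0215,0])
T=lambda x,y,z: g+(x-.210)*u+y*v+[0,0,z]
W=[(p+[0,0,.05],-.5),(p+[0,0,.26],-.5),(T(.0,-.15,.36),-6.3),(T(.057,.0,.36),-6.3),(T(.057,.145,.36),-6.3),(T(.057,.145,.195),-6.3),(T(.057,0,.195),-6.3),(T(.057,0,.139),-6.3),(T(.131,0,.139),-6.3)]
Q=[]
for pp,y in W:
    q,c=ik(pp,orient(y,0),q); Q.append(q); print(pp*1000,q,"%.1g"%c)
np.save("WS.npy",[w for w,_ in W])
```

```text
41.38444179051347 [ 0.5 -0.3  0.1] [0.5 0.3 0.7]
[ 462.  -312.7  145.8] [-17.4  20.6 -16.7   0.  -52.6 -73.1] 6e-29
[ 462.  -312.7  355.8] [-17.4  12.1   2.6   0.  -80.5 -73.1] 7e-25
[ 357.8 -104.5  360. ] [   9.1   -8.   -17.9    0.   -80.1 -105.4] 3e-22
[430.9  38.3 360. ] [  26.8   -1.3  -11.9    0.   -79.4 -123.1] 3e-21
[446.9 182.5 360. ] [  41.5    4.1   -6.3    0.   -79.5 -137.8] 2e-21
[446.9 182.5 195. ] [  41.5   10.6  -23.    -0.   -56.4 -137.8] 1e-20
[430.9  38.3 195. ] [  26.8    5.6  -29.1   -0.   -55.3 -123.1] 4e-29
[430.9  38.3 139. ] [  26.8    9.8  -33.7   -0.   -46.4 -123.1] 4e-20
[504.5  30.2 139. ] [  21.9   16.5  -24.3    0.   -49.2 -118.2] 2e-22
```

Call:
arm_command([
  [0, 0, 0, 0, 0, 0, 1],
  [0, 0, 0, 0, 0, 0, 1],
  [0, 0, 0, 0, 0, 0, 1],
  [0, 0, 0, 0, 0, 0, 1],
  [0, 0, 0, 0, 0, 0, 1],
  [0, 0, 0, 0, 0, 0, 1],
])

```text
time_s: 17.7
tcp_pos: [0.4619, -0.3126, 0.0957]
ee_rot: [[-1.0, 0.011, -0.001], [0.011, 1.0, -0.001], [0.001, -0.001, -1.0]]
wrist_force: [0.4, -0.6, -0.5]
gripper_width: 0.25
gripper_force: 30.0
```

Call:
arm_command([
  [0, 0, 0, 0, 0, -0.7, 1],
  [0, 0, 0, 0, 0, -1.5, 1],
  [0, 0, 0, 0, 0, -2.5, 1],
  [0, 0, 0, 0, 0, -4, 1],
  [0, 0, 0, 0, 0, -4, 1],
])

```text
time_s: 18.12
tcp_pos: [0.4641, -0.3136, 0.1396]
ee_rot: [[-1.0, 0.01, 0.005], [0.01, 1.0, -0.004], [-0.005, -0.004, -1.0]]
wrist_force: [0.4, -0.2, -0.1]
gripper_width: 0.249
gripper_force: 30.0
```

Run:
```python
from kin import *
s=sense(); print(s["gripper_width"]*87,s["gripper_force"],s["tcp_pos"],s["wrist_force"])
W=np.load("WS.npy"); R=orient(-6.3,0)
delta(W[1],orient(-.5,0)); delta(W[2],R); E=R.T@np.diff(W,axis=0).T; print((E.T*100).round(1))
```

```text
21.699042666444626 29.988888949155807 [ 0.46406267 -0.31355283  0.13960837] [ 0.3636778  -0.22439336 -0.06058252]
t 18.12 at [ 0.4641 -0.3136  0.1396] rows>= 5.2 delta [-0.004, 0.005, -0.001] [0.1, 0.0, -21.62]
t 18.12 at [ 0.4641 -0.3136  0.1396] rows>= 7.7 delta [-0.004, 0.005, 0.1] [10.72, 20.71, -22.18]
[[  0.    0.  -21. ]
 [ 12.6  19.5  -0.4]
 [ -5.7  15.    0. ]
 [ -0.   14.5   0. ]
 [  0.    0.   16.5]
 [  0.  -14.5   0. ]
 [  0.    0.    5.6]
 [ -7.4  -0.    0. ]]
```

The handle is gripped (21.7 mm). I'll raise it, then cross over above the bar.

Call:
arm_command([
  [-0.004, 0.005, 0, 0.1, 0, -2.5, 1],
  [-0.004, 0.005, 0, 0.1, 0, -6, 1],
  [-0.004, 0.005, 0, 0.1, 0, -9.5, 1],
  [-0.004, 0.005, 0, 0.1, 0, -13, 1],
  [-0.004, 0.005, 0, 0.1, 0, -16.5, 1],
  [-0.004, 0.005, 0, 0.1, 0, -19.5, 1],
  [-0.004, 0.005, 0, 0.1, 0, -22, 1],
  [-0.004, 0.005, 0, 0.1, 0, -22, 1],
])

```text
time_s: 18.78
tcp_pos: [0.4628, -0.3136, 0.3626]
ee_rot: [[-1.0, 0.01, 0.005], [0.01, 1.0, -0.003], [-0.005, -0.003, -1.0]]
wrist_force: [1.1, -0.4, -0.2]
gripper_width: 0.248
gripper_force: 30.0
```

Run:
```python
from kin import *
np.set_printoptions(precision=3,suppress=True,linewidth=150)
W=np.load("WS.npy"); s=sense(); print(s["gripper_width"]*87); R=orient(-6.3,0); delta(W[2],R); delta(W[3],R)
S=cam("side"); h=cv2.cvtColor(S["pixels"],cv2.COLOR_BGR2HSV); m=cv2.inRange(h,(105,110,40),(125,255,255)); k,l,st,ce=cv2.connectedComponentsWithStats(m)
for i in range(1,k):
    if 100<st[i][4]<1000: print(st[i],ce[i])
p=s["tcp_pos"]; print("expect ends",proj(S,p+[-.08,0,.0]),proj(S,p+[.07,0,0]),"pad",proj(S,p+[.21,-.0,-.05]))
hv=S["pixels"].max(2)<45; ys,xs=np.nonzero(hv); u,v=proj(S,p+[.21,0,-.05]); sel=(abs(xs-u)<22)&(abs(ys-v)<22); print("pad dark",xs[sel].mean(),ys[sel].mean(),sel.sum())
```

```text
21.55985880493802
t 18.78 at [ 0.463 -0.314  0.363] rows>= 5.6 delta [-0.003, 0.005, 0.1] [10.72, 20.8, 0.15]
t 18.78 at [ 0.463 -0.314  0.363] rows>= 8.5 delta [-0.003, 0.005, 0.1] [3.55, 35.16, 0.14]
[258 252  25  15 188] [269.42  258.824]
expect ends [256.434 265.421] [325.256 242.707] pad [382.41  237.777]
pad dark nan nan 0<stdin>:8: RuntimeWarning: Mean of empty slice.
  ret = ret.dtype.type(ret / rcount)
```

Call:
arm_command([
  [0, 0.005, 0.03, 2, 3, 0.1, 1],
  [0, 0.005, 0.05, 4, 6, 0.1, 1],
  [0, 0.005, 0.07, 6, 9, 0.1, 1],
  [0, 0.005, 0.1, 7.5, 12, 0.1, 1],
  [0, 0.005, 0.1, 8.5, 15, 0.1, 1],
  [0, 0.005, 0.1, 8, 18, 0.1, 1],
  [0, 0.005, 0.1, 7.5, 21, 0.1, 1],
  [0, 0.005, 0.1, 6.5, 24, 0.1, 1],
])

```text
time_s: 19.5
tcp_pos: [0.3971, -0.0704, 0.355]
ee_rot: [[-0.994, 0.111, -0.012], [0.111, 0.994, 0.004], [0.013, 0.003, -1.0]]
wrist_force: [0.8, -1.1, -2.3]
gripper_width: 0.249
gripper_force: 30.0
```

Run:
```python
from kin import *
W=np.load("WS.npy"); R=orient(-6.3,0); delta(W[3],R); delta(W[4],R)
```

```text
t 19.5 at [ 0.3971 -0.0704  0.355 ] rows>= 2.7 delta [0.003, -0.013, -0.001] [-2.15, 11.18, -0.5]
t 19.5 at [ 0.3971 -0.0704  0.355 ] rows>= 6.2 delta [0.003, -0.013, -0.001] [-2.14, 25.68, -0.45]
```

Call:
arm_command([
  [0, -0.013, 0, -0.3, 3.5, -0.4, 1],
  [0, -0.013, 0, -0.6, 7, -0.4, 1],
  [0, -0.013, 0, -1, 10.5, -0.4, 1],
  [0, -0.013, 0, -1.4, 14, -0.4, 1],
  [0, -0.013, 0, -1.7, 18, -0.4, 1],
  [0, -0.013, 0, -2.1, 22, -0.4, 1],
  [0, -0.013, 0, -2.1, 25.7, -0.4, 1],
  [0, -0.013, 0, -2.1, 25.7, -0.4, 1],
])

```text
time_s: 20.17
tcp_pos: [0.4482, 0.1864, 0.3574]
ee_rot: [[-0.994, 0.106, -0.002], [0.106, 0.994, 0.001], [0.002, 0.001, -1.0]]
wrist_force: [1.0, -1.1, -0.8]
gripper_width: 0.25
gripper_force: 30.0
```

Run:
```python
from kin import *
np.set_printoptions(precision=3,suppress=True,linewidth=150)
W=np.load("WS.npy"); R=orient(-6.3,0); delta(W[5],R)
s=sense(); p=s["tcp_pos"]; pad=p+.21*np.array([.994,-.11,0])-[0,0,.05]
C=cam("scene"); S=cam("side")
o=np.zeros((600,800,3),np.uint8)
for i,c in enumerate((C,S)):
    u,v=proj(c,pad); print(u,v); x,y=int(u)-50,int(v)-75; x=max(x,0);y=max(y,0); o[:,i*400:(i+1)*400]=cv2.resize(c["pixels"][y:y+150,x:x+100],(400,600),interpolation=cv2.INTER_CUBIC); print("origin",x,y)
cv2.imwrite("pics/pad.png",o)
```

```text
t 20.17 at [0.448 0.186 0.357] rows>= 3.9 delta [0.001, -0.002, 0.004] [0.07, -0.42, 16.24]
273.0103857460484 232.14473615036744
origin 223 157
290.7079861245184 114.86270447137397
origin 240 39
```

View pics/pad.png

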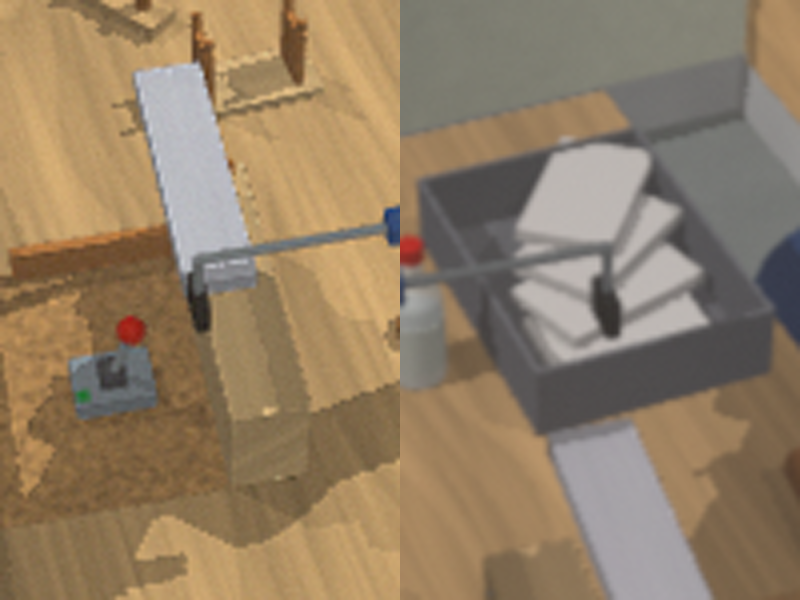

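The pad is at (273,233) in scene and (291,115) in side, within 1 px of prediction, so the stick is level in the grip. I'll lower it beside the bar's free end, then slide in under the bar.

Call:
arm_command([
  [0, 0, 0, 0, -0.4, 3.5, 1],
  [0, 0, 0, 0, -0.4, 7, 1],
  [0, 0, 0, 0, -0.4, 10.5, 1],
  [0, 0, 0, 0, -0.4, 13.5, 1],
  [0, 0, 0, 0, -0.4, 15.5, 1],
  [0, 0, 0, 0, -0.4, 16.2, 1],
  [0, 0, 0, 0, -0.4, 16.2, 1],
])

```text
time_s: 20.85
tcp_pos: [0.4468, 0.1759, 0.1965]
ee_rot: [[-0.994, 0.112, -0.002], [0.112, 0.994, -0.001], [0.002, -0.001, -1.0]]
wrist_force: [0.2, 0.1, 0.1]
gripper_width: 0.249
gripper_force: 30.0
```

Run:
```python
from kin import *
W=np.load("WS.npy"); R=orient(-6.3,0); delta(W[5],R); delta(W[6],R)
```

```text
t 20.85 at [0.4468 0.1759 0.1965] rows>= 0.2 delta [-0.001, -0.002, -0.002] [0.07, 0.65, 0.15]
t 20.85 at [0.4468 0.1759 0.1965] rows>= 3.3 delta [-0.001, -0.002, -0.002] [0.04, -13.85, 0.17]
```

Call:
arm_command([
  [0, 0, 0, 0, -2, 0.1, 1],
  [0, 0, 0, 0, -4.5, 0.1, 1],
  [0, 0, 0, 0, -7, 0.1, 1],
  [0, 0, 0, 0, -9.5, 0.1, 1],
  [0, 0, 0, 0, -12, 0.1, 1],
  [0, 0, 0, 0, -13.9, 0.1, 1],
  [0, 0, 0, 0, -13.9, 0.1, 1],
  [0, 0, 0, 0, -13.9, 0.1, 1],
])

```text
time_s: 21.52
tcp_pos: [0.4334, 0.0389, 0.1987]
ee_rot: [[-0.994, 0.112, 0.005], [0.112, 0.994, 0.003], [-0.005, 0.004, -1.0]]
wrist_force: [-0.1, 1.0, -2.5]
gripper_width: 0.249
gripper_force: 30.0
```

Run:
```python
from kin import *
W=np.load("WS.npy"); R=orient(-6.3,0); delta(W[6],R); delta(W[7],R); print(sense()["wrist_force"])
```

```text
t 21.52 at [0.4334 0.0389 0.1987] rows>= 0.1 delta [0.004, 0.005, -0.003] [0.24, -0.09, 0.37]
t 21.52 at [0.4334 0.0389 0.1987] rows>= 1.4 delta [0.004, 0.005, -0.003] [0.27, -0.11, 5.97]
[-0.1331068   1.03212682 -2.52497028]
```

Lower behind the guard, then push.

Call:
arm_command([
  [0, 0.003, 0, 0.2, -0.1, 1, 1],
  [0, 0.003, 0, 0.2, -0.1, 2.5, 1],
  [0, 0.003, 0, 0.2, -0.1, 4, 1],
  [0, 0.003, 0, 0.2, -0.1, 5.3, 1],
  [0, 0.003, 0, 0.2, -0.1, 5.8, 1],
  [0, 0.003, 0, 0.2, -0.1, 5.8, 1],
])

```text
time_s: 22.02
tcp_pos: [0.43, 0.0393, 0.1377]
ee_rot: [[-0.994, 0.109, -0.004], [0.109, 0.994, 0.001], [0.004, 0.001, -1.0]]
wrist_force: [0.2, -0.2, -2.0]
gripper_width: 0.252
gripper_force: 30.0
```

Run:
```python
from kin import *
W=np.load("WS.npy"); R=orient(-6.3,0); delta(W[8],R); print(sense()["wrist_force"])
C=cam("scene"); h=cv2.cvtColor(C["pixels"],cv2.COLOR_BGR2HSV); m=cv2.inRange(h,(0,150,70),(8,255,255))[215:265,225:300]; k,l,st,ce=cv2.connectedComponentsWithStats(m)
for i in range(1,k): print(st[i],ce[i]+[225,215],(onz(C,*(ce[i]+[225,215]),.088)*1000).round(1))
```

```text
t 22.02 at [0.43   0.0393 0.1377] rows>= 1.8 delta [0.001, -0.004, 0.0] [-7.5, -0.09, -0.16]
[ 0.2338474  -0.19183165 -2.03953381]
[27 21  7  7 40] [255.2   239.075] [678.3  15.3  88. ]
```

Call:
arm_command([
  [0, 0, 0, -1, 0, -0.1, 1],
  [0, 0, 0, -2, 0, -0.1, 1],
  [0, 0, 0, -3, 0, -0.1, 1],
  [0, 0, 0, -4, 0, -0.1, 1],
  [0, 0, 0, -5, 0, -0.1, 1],
  [0, 0, 0, -6, 0, -0.1, 1],
  [0, 0, 0, -7, 0, -0.1, 1],
  [0, 0, 0, -7.5, 0, -0.1, 1],
])

```text
time_s: 22.73
tcp_pos: [0.4962, 0.0283, 0.1363]
ee_rot: [[-0.993, 0.113, -0.027], [0.114, 0.994, -0.002], [0.026, -0.005, -1.0]]
wrist_force: [-25.0, 3.8, 6.1]
gripper_width: 0.244
gripper_force: 30.0
```

Call:
arm_command([
  [0, 0, 0, 0, 0, 0, 1],
  [0, 0, 0, 0, 0, 0, 1],
])

```text
time_s: 22.9
tcp_pos: [0.496, 0.0284, 0.1361]
ee_rot: [[-0.993, 0.113, -0.025], [0.113, 0.994, -0.002], [0.025, -0.005, -1.0]]
wrist_force: [-19.1, 3.4, 4.0]
gripper_width: 0.25
gripper_force: 30.0
```

```bash
cat > knob.py <<'E'
from kin import *
def knob():
    s=sense(); print(s["tcp_pos"].round(4),s["wrist_force"].round(1),"t",s["time_s"])
    C=cam("scene"); h=cv2.cvtColor(C["pixels"],cv2.COLOR_BGR2HSV); m=cv2.inRange(h,(0,150,70),(8,255,255))[205:275,215:300]; k,l,st,ce=cv2.connectedComponentsWithStats(m)
    for i in range(1,k): print(st[i],ce[i]+[215,205],(onz(C,*(ce[i]+[215,205]),.087)*1000).round(1))
knob()
E
python3 knob.py
```

```text
[0.496  0.0284 0.1361] [-19.1   3.4   4. ] t 22.9
[24 34  7  7 41] [241.90243902 241.73170732] [726.2  11.1  87. ]
```

The knob has moved 48 mm of about 54. I'll push a little further to see whether this is the stop.

Call:
arm_command([
  [0, 0, 0, -0.4, 0, 0, 1],
  [0, 0, 0, -0.8, 0, 0, 1],
  [0, 0, 0, -0.8, 0, 0, 1],
])

```text
time_s: 23.2
tcp_pos: [0.4969, 0.0261, 0.1339]
ee_rot: [[-0.993, 0.114, -0.042], [0.115, 0.993, -0.005], [0.041, -0.01, -0.999]]
wrist_force: [-29.7, 4.1, 6.0]
gripper_width: 0.249
gripper_force: 30.1
```

```bash
python3 knob.py
python3 - <<'E'
from kin import *
# predicted pixel of knob on/off from fixed cams, origin switch estimate from off measurement
C=cam("scene"); u=np.array([.994,-.110,0])
k0=onz(C,255.2,239.075,.086)
for a in(0,.6,.68,.74,.8):
    d=.07*(np.sin(a-.4)+np.sin(.4)); z=.022+.07*np.cos(a-.4); print(a,proj(C,[*(k0+d*u)[:2],z]).round(1))
E
```

```text
[0.4969 0.0261 0.1339] [-29.7   4.1   6. ] t 23.2
[24 34  7  7 41] [242.         241.75609756] [725.9  11.3  87. ]
0 [255.2 239. ]
0.6 [243.7 240.2]
0.68 [242.2 240.7]
0.74 [241.1 241.1]
0.8 [240.1 241.5]
```

Run:
```python
from kin import *
np.set_printoptions(precision=1,suppress=True,linewidth=200)
s=sense(); p=s["tcp_pos"]; E=s["ee_rot"]; C=cam("scene")
sx=-E[:,0]; sz=-E[:,2]; 
print("expect pad",proj(C,p+.21*sx-.05*sz),"top of bend",proj(C,p+.21*sx),"rod mid",proj(C,p+.14*sx), "handle front",proj(C,p+.07*sx))
g=C["pixels"].max(2)[222:256,232:274]; print("cols 232.., rows 222..")
for r,row in enumerate(g): print(222+r,' '.join('%3d'%v for v in row))
h=cv2.cvtColor(C["pixels"],cv2.COLOR_BGR2HSV); m=cv2.inRange(h,(105,110,40),(125,255,255))[200:260,255:340]; ys,xs=np.nonzero(m); print("blue",len(xs),(xs.min()+255,ys[xs==xs.min()].mean()+200) if len(xs) else 0)
```

```text
expect pad [247.6 240. ] top of bend [246.3 231.8] rod mid [265.9 228.2] handle front [285.3 224.5]
cols 232.., rows 222..
222 116 115 110 106 110 111 108 112 110 110 107 111 106 110 109 107 111 116 115 115 111 117 110 111 108 109 111 125 113 115 119 118 111 111 108 111 146 144 147 144 145 146
223 110 111 109 110 112 109 112 111 109 109 111 113 112 115 109 110 112 129 118 113 114 114 116 118 108 117 125 127 119 116 120 116 116 107 108 119 150 142 140 141 146 141
224 108 108 111 109 106 108 112 110 109 110 112 124 115 107  98 106 109 108 110 110 112 115 125 128 122 115 112 113 113 114 114 121 107 103 117 119 151 142 140 142 146 143
225 109 110 111 109 111 109 111 114 114 100 113 116 123 114 115 123 120 108 108 111 108 116 115 116 113 117 107 107 116 130 122 124 110 121 130 120 128 144 138 142 145 142
226 109 110 107 117 125 121 116 120 152 117 121 118 110 104 113 119 112 108 109 113 109 101 104 108 111 116 125 125 131 140 133 109 107 115 123 125 117 145 141 142 146 147
227 122 122 116 146 150 165 154 110 110 112 114 110 102 100 112 117 111 106 111 117 123 117 123 125 125 129 113 114 1
[... 4214 characters left out ...]
 137 111 122 115 115 113 112 115 111  62  67  63  63  62  62  65 101 100  98 101  97 102  95 111 114 123 131 130 137 135 136 138 133 127 133
253 129 126 131 129 137 141 137 132 121 118 113 111 112 115 114 110  63  59  58  65  69  67  75  92 103 101  99 101 101  95 116 114 120 133 128 140 148 143 136 130 122 127
254 123 116 117 130 131 138 132 133 122 108 113 112 111 109 116 114  88  83  86  97 100 100 100 115 100  98 100 103  99  98 102 110 120 132 130 139 143 135 134 133 131 139
255 120 115 123 126 130 124 125 126 112  96 112 113 113 111 116 115 116 116 113 101  97 101 103 100  96  97 103 109 108 106  94 115 117 118 131 127 119 119 134 140 137 141
blue 104 (np.int64(287), np.float64(221.5))
```

Run:
```python
from kin import *
np.set_printoptions(precision=2,suppress=True)
s=sense(); print(s["moment"],s["wrist_force"],s["joints"])
F=s["wrist_force"]; p=s["tcp_pos"]; 
for nm,r in(("pad",[.21,-.02,-.05]),("bar",[.05,0,.105])):
    for o in(0,.1,.15,.2): print(nm,o,np.cross(np.array(r)-[0,0,o],F))
# side-camera search for knob red
S=cam("side"); h=cv2.cvtColor(S["pixels"],cv2.COLOR_BGR2HSV); m=cv2.inRange(h,(0,140,60),(10,255,255))|cv2.inRange(h,(172,140,60),(180,255,255)); k,l,st,ce=cv2.connectedComponentsWithStats(m)
for i in range(1,k):
    if st[i][4]>8: print(st[i],ce[i])
print("side expect knob",proj(S,[.7295,.009,.086]), proj(S,[.7,.009,.086]))
```

```text
[1.04 8.53 0.29] [-29.45   4.14   6.39] [  21.38   17.24  -23.87   -0.76  -51.19 -117.45]
pad 0 [0.08 0.13 0.28]
pad 0.1 [0.49 3.08 0.28]
pad 0.15 [0.7  4.55 0.28]
pad 0.2 [0.91 6.02 0.28]
bar 0 [-0.44 -3.41  0.21]
bar 0.1 [-0.02 -0.47  0.21]
bar 0.15 [0.19 1.01 0.21]
bar 0.2 [0.39 2.48 0.21]
[197 159  18  15 202] [205.36 165.64]
[330 196   7   9  50] [333.06 199.74]
[ 459  323   64   64 2248] [483.63 360.36]
[490 322   4   9  25] [491.24 325.28]
[511 343  11   7  45] [516.38 345.49]
side expect knob [334.18 200.82] [324.9 203.7]
```

The measured moment puts the 29 N at the pad, with the force reference at the wrist. Both cameras show the knob fully over at about x = 0.726, so this is the stop. I'll back off and retrace the path.

Run:
```python
from kin import *
W=np.load("WS.npy"); R=orient(-6.3,0); delta(W[7],R)
```

```text
t 23.4 at [0.4969 0.0262 0.134 ] rows>= 1.6 delta [-0.009, -0.04, -0.005] [6.71, 0.45, -0.23]
```

Call:
arm_command([
  [0, 0, 0, 1, 0, 0, 1],
  [0, 0, 0, 2.5, 0, 0, 1],
  [0, 0, 0, 4.5, 0, 0, 1],
  [0, 0, 0, 6.5, 0, 0, 1],
  [0, 0, 0, 8, 0, 0, 1],
  [0, 0, 0, 8, 0, 0, 1],
  [0, 0, 0, 8, 0, 0, 1],
])

```text
time_s: 23.98
tcp_pos: [0.4346, 0.0389, 0.1404]
ee_rot: [[-0.994, 0.109, 0.001], [0.109, 0.994, 0.003], [-0.001, 0.003, -1.0]]
wrist_force: [0.9, -0.1, -1.3]
gripper_width: 0.249
gripper_force: 29.9
```

Run:
```python
from kin import *
import knob
W=np.load("WS.npy"); R=orient(-6.3,0); delta(W[6],R); delta(W[5],R)
s=sense(); p=s["tcp_pos"]; E=s["ee_rot"]; C=cam("scene"); pad=p-.21*E[:,0]+.05*E[:,2]; u,v=proj(C,pad); print("pad expect",u,v)
g=C["pixels"].max(2); ys,xs=np.nonzero(g<60); sel=(abs(xs-u)<12)&(abs(ys-v)<12); print("dark",xs[sel].mean(),ys[sel].mean(),sel.sum())
```

```text
[0.4346 0.0389 0.1404] [ 0.9 -0.1 -1.3] t 23.9833
[24 34  7  7 40] [241.975 241.675] [725.9  10.9  87. ]
t 24.03 at [0.4352 0.039  0.1404] rows>= 1.3 delta [0.003, 0.001, -0.0] [0.41, -0.1, -5.46]
t 24.03 at [0.4352 0.039  0.1404] rows>= 3.7 delta [0.003, 0.001, -0.0] [0.41, 14.4, -5.41]
pad expect 264.4626674434824 236.39372193849474
dark 263.55555555555554 235.74074074074073 27
```

The lever stays over, and the stick has not slipped.

Call:
arm_command([
  [0, 0, 0, 0.3, 0, -1.5, 1],
  [0, 0, 0, 0.3, 0, -3.5, 1],
  [0, 0, 0, 0.3, 0, -5.4, 1],
  [0, 0, 0, 0.3, 0, -5.4, 1],
  [0, 0, 0, 0.3, 2.5, -5.4, 1],
  [0, 0, 0, 0.3, 5.5, -5.4, 1],
  [0, 0, 0, 0.3, 8.5, -5.4, 1],
  [0, 0, 0, 0.3, 11.5, -5.4, 1],
])

```text
time_s: 24.75
tcp_pos: [0.4442, 0.1544, 0.1937]
ee_rot: [[-0.994, 0.112, -0.001], [0.112, 0.994, 0.002], [0.001, 0.002, -1.0]]
wrist_force: [0.7, -0.9, -1.1]
gripper_width: 0.252
gripper_force: 29.9
```

Call:
arm_command([
  [0, 0, 0, 0, 2, 0, 1],
  [0, 0, 0, 0, 3.3, 0, 1],
  [0, 0, 0, 0, 3.3, 0, 1],
  [0, 0, 0, 0, 3.3, -2.5, 1],
  [0, 0, 0, 0, 3.3, -6, 1],
  [0, 0, 0, 0, 3.3, -9.5, 1],
  [0, 0, 0, 0, 3.3, -13, 1],
  [0, 0, 0, 0, 3.3, -16.3, 1],
])

```text
time_s: 25.42
tcp_pos: [0.4472, 0.1843, 0.3589]
ee_rot: [[-0.994, 0.112, -0.001], [0.112, 0.994, 0.002], [0.002, 0.002, -1.0]]
wrist_force: [0.9, 0.5, -1.9]
gripper_width: 0.243
gripper_force: 29.9
```

Run:
```python
from kin import *
W=np.load("WS.npy"); R=orient(-6.3,0); delta(W[4],R); delta(W[3],R); delta(W[2],R)
```

```text
t 25.42 at [0.4472 0.1843 0.3589] rows>= 0.1 delta [0.002, -0.002, -0.002] [0.01, -0.19, -0.11]
t 25.42 at [0.4472 0.1843 0.3589] rows>= 3.5 delta [0.002, -0.002, -0.002] [-0.01, -14.69, -0.14]
t 25.42 at [0.4472 0.1843 0.3589] rows>= 7.3 delta [0.002, -0.002, -0.002] [5.67, -29.7, -0.16]
```

Call:
arm_command([
  [0, 0, 0, 0, -2.5, -0.1, 1],
  [0, 0, 0, 0, -6, -0.1, 1],
  [0, 0, 0, 0.5, -10, -0.1, 1],
  [0, 0, 0, 1.5, -14, -0.1, 1],
  [0, 0, 0, 2.5, -18, -0.1, 1],
  [0, 0, 0, 3.5, -22, -0.1, 1],
  [0, 0, 0, 4.5, -26, -0.1, 1],
  [0, 0, 0, 5.5, -29.5, -0.1, 1],
])

```text
time_s: 26.08
tcp_pos: [0.3581, -0.1041, 0.3575]
ee_rot: [[-0.994, 0.111, -0.001], [0.111, 0.994, 0.002], [0.002, 0.002, -1.0]]
wrist_force: [2.3, -1.1, -1.5]
gripper_width: 0.248
gripper_force: 29.9
```

Run:
```python
from kin import *
delta([.462,-.3126,.36],orient(-.6,0))
```

```text
t 26.08 at [ 0.3581 -0.1041  0.3575] rows>= 5.6 delta [0.002, -0.001, -0.101] [-12.65, -19.56, -0.31]
```

Call:
arm_command([
  [0, 0, -0.02, -1.5, -3, -0.3, 1],
  [0, 0, -0.04, -4, -6.5, -0.3, 1],
  [0, 0, -0.06, -6.5, -10, -0.3, 1],
  [0, 0, -0.08, -9, -13.5, -0.3, 1],
  [0, 0, -0.1, -11.5, -17, -0.3, 1],
  [0, 0, -0.1, -12.6, -19.6, -0.3, 1],
  [0, 0, -0.1, -12.6, -19.6, -0.3, 1],
  [0, 0, -0.1, -12.6, -19.6, -0.3, 1],
])

```text
time_s: 26.75
tcp_pos: [0.463, -0.3125, 0.3578]
ee_rot: [[-1.0, 0.015, -0.005], [0.015, 1.0, 0.004], [0.005, 0.004, -1.0]]
wrist_force: [0.1, 0.7, -0.9]
gripper_width: 0.248
gripper_force: 29.9
```

Run:
```python
from kin import *
s=sense(); delta([.462,-.3126,.13],orient(-.6,0)); p=s["tcp_pos"]; E=s["ee_rot"]
S=cam("side"); h=cv2.cvtColor(S["pixels"],cv2.COLOR_BGR2HSV); m=cv2.inRange(h,(105,110,40),(125,255,255))
ys,xs=np.nonzero(m); sel=(abs(xs-290)<60)&(abs(ys-255)<40); print("blue",xs[sel].min(),xs[sel].max(),xs[sel].mean(),ys[sel].mean())
for d in(-.08,-.04,.07): print(proj(S,p-d*E[:,0]))
# rod: row of bright steel column near rod mid, bend
C=cam("scene"); pad=p-.21*E[:,0]+.05*E[:,2]
for c in(S,C):
    u,v=proj(c,pad); g=c["pixels"].max(2); ys,xs=np.nonzero(g<60); sel=(abs(xs-u)<10)&(abs(ys-v)<14); print("pad expect",u.round(1),v.round(1),"dark",xs[sel].mean(),ys[sel].mean(),sel.sum())
```

```text
t 26.75 at [ 0.463  -0.3125  0.3578] rows>= 5.5 delta [0.004, -0.005, -0.004] [-0.02, -0.1, 22.78]
blue 257 325 275.2017937219731 258.58744394618833
[256.19276959 265.82573378]
[275.03205654 259.92440614]
[325.16682461 244.21990027]
pad expect 382.4 240.1 dark 383.04347826086956 237.0782608695652 115
pad expect 228.8 133.2 dark 227.8709677419355 131.74193548387098 31
```

The stick is in its original place in the grip. Lower it into the forks.

Call:
arm_command([
  [0, 0, 0, 0, 0, 2.5, 1],
  [0, 0, 0, 0, 0, 6, 1],
  [0, 0, 0, 0, 0, 9.5, 1],
  [0, 0, 0, 0, 0, 13, 1],
  [0, 0, 0, 0, 0, 16.5, 1],
  [0, 0, 0, 0, 0, 20, 1],
  [0, 0, 0, 0, 0, 21.5, 1],
  [0, 0, 0, 0, 0, 21.5, 1],
])

```text
time_s: 27.52
tcp_pos: [0.4604, -0.3076, 0.1417]
ee_rot: [[-1.0, 0.01, -0.009], [0.01, 1.0, 0.006], [0.009, 0.006, -1.0]]
wrist_force: [-0.1, 0.6, -1.4]
gripper_width: 0.25
gripper_force: 29.9
```

Run:
```python
from kin import *
delta([.462,-.3124,.0965],orient(-.6,0))
```

```text
t 27.52 at [ 0.4604 -0.3076  0.1417] rows>= 1.1 delta [0.006, -0.009, 0.001] [-0.2, -0.5, 4.52]
```

Call:
arm_command([
  [0.006, -0.009, 0, -0.2, -0.5, 0.5, 1],
  [0.006, -0.009, 0, -0.2, -0.5, 1.2, 1],
  [0.006, -0.009, 0, -0.2, -0.5, 1.8, 1],
  [0.006, -0.009, 0, -0.2, -0.5, 1.8, 1],
])

```text
time_s: 27.85
tcp_pos: [0.4651, -0.3145, 0.127]
ee_rot: [[-1.0, 0.011, 0.008], [0.011, 1.0, -0.003], [-0.008, -0.003, -1.0]]
wrist_force: [-0.1, 0.3, -1.6]
gripper_width: 0.251
gripper_force: 29.9
```

Run:
```python
from kin import *
delta([.462,-.3124,.0965],orient(-.6,0))
```

```text
t 27.85 at [ 0.4651 -0.3145  0.127 ] rows>= 0.7 delta [-0.003, 0.008, -0.0] [0.33, 0.22, 3.04]
```

Call:
arm_command([
  [0, 0.004, 0, 0.2, 0.15, 0.5, 1],
  [0, 0.004, 0, 0.2, 0.15, 1, 1],
  [0, 0.004, 0, 0.2, 0.15, 1.5, 1],
  [0, 0.004, 0, 0.2, 0.15, 2, 1],
  [0, 0.004, 0, 0.2, 0.15, 2.5, 1],
  [0, 0.004, 0, 0.2, 0.15, 2.8, 1],
  [0, 0.004, 0, 0.2, 0.15, 2.9, 1],
])

```text
time_s: 28.43
tcp_pos: [0.4633, -0.3134, 0.0975]
ee_rot: [[-1.0, 0.01, 0.002], [0.01, 1.0, -0.004], [-0.002, -0.004, -1.0]]
wrist_force: [-0.8, 0.6, 2.3]
gripper_width: 0.249
gripper_force: 29.9
```

Call:
arm_command([
  [0, 0, 0, 0, 0, 0.1, 1],
  [0, 0, 0, 0, 0, 0.1, 1],
  [0, 0, 0, 0, 0, 0.1, 0.4],
  [0, 0, 0, 0, 0, 0.1, 0.2],
  [0, 0, 0, 0, 0, 0.1, 0],
  [0, 0, 0, 0, 0, 0.1, -0.5],
  [0, 0, 0, 0, 0, 0.1, -1],
  [0, 0, 0, 0, 0, 0.1, -1],
])

```text
time_s: 29.1
tcp_pos: [0.4637, -0.3134, 0.0971]
ee_rot: [[-1.0, 0.01, 0.004], [0.01, 1.0, -0.004], [-0.004, -0.004, -1.0]]
wrist_force: [0.5, -0.6, -0.3]
gripper_width: 0.594
gripper_force: 0.0
```

Call:
arm_command([
  [0, 0, 0, 0, 0, 0, -1],
  [0, 0, 0, 0, 0, 0, -1],
  [0, 0, 0, 0, 0, -1, -1],
  [0, 0, 0, 0, 0, -3, -1],
  [0, 0, 0, 0, 0, -6, -1],
  [0, 0, 0, 0, 0, -9.5, -1],
  [0, 0, 0, 0, 0, -13, -1],
  [0, 0, 0, 0, 0, -13, -1],
])

```text
time_s: 29.77
tcp_pos: [0.4666, -0.315, 0.2361]
ee_rot: [[-1.0, 0.009, 0.018], [0.009, 1.0, -0.012], [-0.018, -0.011, -1.0]]
wrist_force: [0.1, -1.4, 1.5]
gripper_width: 0.999
gripper_force: 0.0
```

Run:
```python
from kin import *
import knob
np.set_printoptions(precision=4,suppress=True)
for n in("wrist","side","scene"):
    c=cam(n); h=cv2.cvtColor(c["pixels"],cv2.COLOR_BGR2HSV); m=cv2.inRange(h,(105,110,40),(125,255,255)); k,l,s,ce=cv2.connectedComponentsWithStats(m)
    for i in range(1,k):
        if s[i][4]>150 and (n!="scene" or abs(ce[i]-[283,162]).max()<15) and (n!="side" or abs(ce[i]-[290,320]).max()<20):
            r=cv2.minAreaRect(np.argwhere(l==i)[:,::-1].astype(np.float32)); print(n,s[i],ce[i],[onz(c,*x,.107)[:2] for x in cv2.boxPoints(r)])
c=cam("scene"); h=cv2.cvtColor(c["pixels"],cv2.COLOR_BGR2HSV); m=cv2.inRange(h,(0,150,70),(8,255,255))[280:305,335:370]; mm=cv2.moments(m); print("tub",mm["m10"]/mm["m00"]+335,mm["m01"]/mm["m00"]+280)
S=cam("side"); g=S["pixels"].max(2); ys,xs=np.nonzero(g<60); sel=(abs(xs-369)<12)&(abs(ys-304)<12); print("pad side",xs[sel].mean(),ys[sel].mean(),"before 369,304",sel.sum())
b=cv2.imread("pics/side0.png").max(2); ys,xs=np.nonzero(b<60); sel=(abs(xs-369)<12)&(abs(ys-304)<12); print("start",xs[sel].mean(),ys[sel].mean(),sel.sum())
```

```text
[ 0.4666 -0.315   0.2361] [ 0.1 -1.4  1.5] t 29.7667
[24 34  7  7 41] [242.         241.75609756] [725.9  11.3  87. ]
wrist [  0  70  90  27 365] [54.1589 81.4548] [array([ 0.3759, -0.5347]), array([ 0.3581, -0.4608]), array([ 0.3622, -0.4602]), array([ 0.3802, -0.5345])]
wrist [ 268  105   24  161 3432] [279.4615 188.4344] [array([ 0.3862, -0.3223]), array([ 0.3863, -0.304 ]), array([ 0.526 , -0.3039]), array([ 0.5259, -0.3249])]
side [262 308  59  27 448] [291.0915 320.9487] [array([ 0.3847, -0.3051]), array([ 0.5317, -0.3056]), array([ 0.5289, -0.3274]), array([ 0.3835, -0.3263])]
scene [267 156  34  13 188] [283.3351 161.9415] [array([ 0.5324, -0.3254]), array([ 0.3866, -0.3257]), array([ 0.3933, -0.2915]), array([ 0.5372, -0.2917])]
tub 352.0761904761905 294.5
pad side 369.5 305.34375 before 369,304 64
start 369.0487804878049 305.6341463414634 41
```

The stick is back as it was: handle and pad are within about 1 px of the start, and level. The tub is unmoved, the lever is over and the hand is clear. Handing in.

```bash
python3 -c "
from station import *
print(finish_job())"
```

```text
the job is handed in; nothing more can be done
None
```

The job is handed in at about 30 s, though no verdict came back: the tub stands upright on the mat, the lever is pushed over with the stick until it stopped moving under about 29 N, and the stick is back in its stand. The cameras put the lever at about 0.70 rad against the 0.68 needed, so that margin is thin.

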